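# Make up a spacer pack and hold it pinched in the fixture

### The job

Draw the carriage of the bench fixture right back to its back stop and stand spacers from the tray upright side by side on the bed between the carriage and the sprung plunger. Use as many as it takes for the pack to be felt pressing on the spring when the carriage is slid forward, but not so many that it cannot go fully home; unused spacers stay in the tray, and the other things on the bench are not disturbed. Finish with the carriage held fully home by its knob against the pack: do not let go, as the spring would push it back.

Things in the scene. Friction and masses are not known exactly. Their poses are not given: they have to be found in the camera images.
- fixture: fixed dark steel base plate on the bench, 80 (x) x 230 (y) x 14 mm; its flat top is the bed. Origin at bench level on the centre line, below the front face of the carriage when fully home. y runs along the slide from carriage towards plunger, z up. Back stop block at the -y end. Low rails (10 mm, at x = +-34 mm, ending in 14 mm lugs at y = 0) flank the carriage
- carriage: aluminium block 50 x 50 x 40 mm high sliding along the bed with about 1 N drag. Origin at bed level in the middle of its front face (towards the plunger), axes as the fixture's. In the fixture's frame its y is 0 fully home (hard stop), -60 mm at the back stop; starts 0 to 15 mm from home. It stays where left unless the spring pushes it
- knob (a point): grip point on the carriage's upright round black knob, 20 mm in diameter, which stands on the carriage's top from 40 to 78 mm above the bed; this point is on the knob's axis, 62 mm above the bed and 30 mm behind the front face
- plunger: round steel button, 30 mm in diameter, sprung, in the jaw. Origin at the centre of its flat face, which looks along the fixture's -y, 20 mm above the bed; axes as the fixture's. With carriage home and spring at rest the gap between carriage face and plunger face is 12 to 33 mm, different each time. It can be pushed in 13.5 mm along +y, against 3 N at first, 8.4 N fully in
- jaw: dark steel block fixed on the bed at the +y end, 52 mm wide, 44 mm high, 32 mm long, that carries the plunger; origin on the bed below the resting plunger face, axes as the fixture's; the block's front is 22 mm behind that face
- spacer_tray: fixed pale stacking tray, 225 (x) x 132 (y) x 40 mm high, origin under its centre; the spacers stand on its floor, 7 mm above the bench
- spacer_0: one of four identical steel spacers: a plate 40 mm wide (x), 12 mm thick (y), 40 mm high, with a grip tab 16 mm wide (x), 12 mm thick standing on its middle from 40 to 74 mm above its foot (70 g to 170 g). Origin at the centre of its foot, z up. Starts standing in the tray with its width roughly along the tray's y
- spacer_1: one of four identical steel spacers: a plate 40 mm wide (x), 12 mm thick (y), 40 mm high, with a grip tab 16 mm wide (x), 12 mm thick standing on its middle from 40 to 74 mm above its foot (70 g to 170 g). Origin at the centre of its foot, z up. Starts standing in the tray with its width roughly along the tray's y
- spacer_2: one of four identical steel spacers: a plate 40 mm wide (x), 12 mm thick (y), 40 mm high, with a grip tab 16 mm wide (x), 12 mm thick standing on its middle from 40 to 74 mm above its foot (70 g to 170 g). Origin at the centre of its foot, z up. Starts standing in the tray with its width roughly along the tray's y
- spacer_3: one of four identical steel spacers: a plate 40 mm wide (x), 12 mm thick (y), 40 mm high, with a grip tab 16 mm wide (x), 12 mm thick standing on its middle from 40 to 74 mm above its foot (70 g to 170 g). Origin at the centre of its foot, z up. Starts standing in the tray with its width roughly along the tray's y
- caliper: digital caliper lying flat on the bench, 73 x 201 x 21 mm, not part of the job
- loupe: black eye loupe, 35 mm wide, 27 mm high, not part of the job
- screwdriver: small precision screwdriver lying on the bench, 95 mm long, not part of the job

How it is judged:
On the way, in this order (a step that is already met when the one before it is completed fails the run):
1. the carriage is drawn back to its back stop (y of carriage in the frame of fixture below -0.056 m), for 0.2 s.
2. at least one spacer stands released on the bed (((x of spacer_0 in the frame of fixture between -0.012 and 0.012 m and y of spacer_0 in the frame of fixture between -0.07 and 0.06 m and z of spacer_0 in the frame of fixture between 0.01 and 0.019 m and angle between spacer_0's own z axis and vertical below 0.15 rad and angle between the y axis of spacer_0 and the y axis of fixture, either way round below 0.2 rad and contact force between the fingers and spacer_0 below 0.3 N) or (x of spacer_1 in the frame of fixture between -0.012 and 0.012 m and y of spacer_1 in the frame of fixture between -0.07 and 0.06 m and z of spacer_1 in the frame of fixture between 0.01 and 0.019 m and angle between spacer_1's own z axis and vertical below 0.15 rad and angle between the y axis of spacer_1 and the y axis of fixture, either way round below 0.2 rad and contact force between the fingers and spacer_1 below 0.3 N) or (x of spacer_2 in the frame of fixture between -0.012 and 0.012 m and y of spacer_2 in the frame of fixture between -0.07 and 0.06 m and z of spacer_2 in the frame of fixture between 0.01 and 0.019 m and angle between spacer_2's own z axis and vertical below 0.15 rad and angle between the y axis of spacer_2 and the y axis of fixture, either way round below 0.2 rad and contact force between the fingers and spacer_2 below 0.3 N) or (x of spacer_3 in the frame of fixture between -0.012 and 0.012 m and y of spacer_3 in the frame of fixture between -0.07 and 0.06 m and z of spacer_3 in the frame of fixture between 0.01 and 0.019 m and angle between spacer_3's own z axis and vertical below 0.15 rad and angle between the y axis of spacer_3 and the y axis of fixture, either way round below 0.2 rad and contact force between the fingers and spacer_3 below 0.3 N))), for 0.2 s.
At the end, for the whole second after the job is handed in: fingers hold the carriage home (within 2.2 mm); spacers press on carriage and plunger with over 2.2 N; each spacer is in the tray or stands upright in the pack (12 mm off centre, 0.15 rad tilt, 0.2 rad skew at most); fingers touch no spacer nor the plunger (y of carriage in the frame of fixture above -0.0022 m and (contact force between plunger and spacer_0 above 2.2 N or contact force between plunger and spacer_1 above 2.2 N or contact force between plunger and spacer_2 above 2.2 N or contact force between plunger and spacer_3 above 2.2 N) and (contact force between carriage and spacer_0 above 2.2 N or contact force between carriage and spacer_1 above 2.2 N or contact force between carriage and spacer_2 above 2.2 N or contact force between carriage and spacer_3 above 2.2 N) and contact force between the fingers and carriage above 1 N and contact force between the fingers and plunger below 0.3 N and ((x of spacer_0 in the frame of fixture between -0.012 and 0.012 m and y of spacer_0 in the frame of fixture between -0.07 and 0.06 m and z of spacer_0 in the frame of fixture between 0.01 and 0.019 m and angle between spacer_0's own z axis and vertical below 0.15 rad and angle between the y axis of spacer_0 and the y axis of fixture, either way round below 0.2 rad and contact force between the fingers and spacer_0 below 0.3 N) or (x of spacer_0 in the frame of spacer_tray between -0.112 and 0.112 m and y of spacer_0 in the frame of spacer_tray between -0.066 and 0.066 m and z of spacer_0 in the frame of spacer_tray between -0.005 and 0.06 m and contact force between the fingers and spacer_0 below 0.3 N)) and ((x of spacer_1 in the frame of fixture between -0.012 and 0.012 m and y of spacer_1 in the frame of fixture between -0.07 and 0.06 m and z of spacer_1 in the frame of fixture between 0.01 and 0.019 m and angle between spacer_1's own z axis and vertical below 0.15 rad and angle between the y axis of spacer_1 and the y axis of fixture, either way round below 0.2 rad and contact force between the fingers and spacer_1 below 0.3 N) or (x of spacer_1 in the frame of spacer_tray between -0.112 and 0.112 m and y of spacer_1 in the frame of spacer_tray between -0.066 and 0.066 m and z of spacer_1 in the frame of spacer_tray between -0.005 and 0.06 m and contact force between the fingers and spacer_1 below 0.3 N)) and ((x of spacer_2 in the frame of fixture between -0.012 and 0.012 m and y of spacer_2 in the frame of fixture between -0.07 and 0.06 m and z of spacer_2 in the frame of fixture between 0.01 and 0.019 m and angle between spacer_2's own z axis and vertical below 0.15 rad and angle between the y axis of spacer_2 and the y axis of fixture, either way round below 0.2 rad and contact force between the fingers and spacer_2 below 0.3 N) or (x of spacer_2 in the frame of spacer_tray between -0.112 and 0.112 m and y of spacer_2 in the frame of spacer_tray between -0.066 and 0.066 m and z of spacer_2 in the frame of spacer_tray between -0.005 and 0.06 m and contact force between the fingers and spacer_2 below 0.3 N)) and ((x of spacer_3 in the frame of fixture between -0.012 and 0.012 m and y of spacer_3 in the frame of fixture between -0.07 and 0.06 m and z of spacer_3 in the frame of fixture between 0.01 and 0.019 m and angle between spacer_3's own z axis and vertical below 0.15 rad and angle between the y axis of spacer_3 and the y axis of fixture, either way round below 0.2 rad and contact force between the fingers and spacer_3 below 0.3 N) or (x of spacer_3 in the frame of spacer_tray between -0.112 and 0.112 m and y of spacer_3 in the frame of spacer_tray between -0.066 and 0.066 m and z of spacer_3 in the frame of spacer_tray between -0.005 and 0.06 m and contact force between the fingers and spacer_3 below 0.3 N)) and linear speed of each of spacer_0, spacer_1, spacer_2, spacer_3 below 0.02 m/s); the arm keeps its last pose, push and grip.
It fails at once if the caliper is pushed about (more than 30 mm) (distance of caliper from where it was at the start of the episode above 0.03 m).
It fails at once if the loupe is pushed about (more than 30 mm) (distance of loupe from where it was at the start of the episode above 0.03 m).
It fails at once if the screwdriver is pushed about (more than 30 mm) (distance of screwdriver from where it was at the start of the episode above 0.03 m).
It also fails if it takes over 72 s, if anything falls off the work surface, if the arm or the gripper's body presses on something with over 40 N, if the wrist force passes 120 N, or if a joint passes its speed limit or range.

### The arm

A 6-joint arm with a two-finger parallel gripper is mounted at the origin on a cart in front of the work surface, level with it; the furniture and walls round the work are solid. World frame = base frame: x ahead of the robot, y to its left, z up, the work surface at z = 0. Lengths are in m, angles in rad, forces in N, time in s.
With the tool pointing down it reaches from about 0.3 to 0.825 m from the base axis. Payload 5.4 kg.
Tool frame: the origin (TCP) lies midway between the tips of the shut fingers; the grasp point (between the pads) lies 19 mm behind it (r.grasp_offset is the distance from the TCP to the grasp point, in m); z points along the fingers, x is the direction in which the jaws open and shut, and the axes are right-handed (so a half turn about z gives the same grasp; the last joint's range is limited). The gripper opens to 92 mm and grips with 3 to 60 N. Pads are 20 mm wide; open, the fingers measure 128 mm over their backs; the gripper's body (75 mm by 189 mm) begins 69 mm behind the grasp point.
Start: joints at [-0.21, 0.158, 1.597, -0, 1.386, -0.21], TCP at [0.575, -0, 0.186] pointing down, gripper open.
Joint ranges: [-2.91, 2.91], [-0.94, 2.29], [0.18, 2.7], [-1.29, 4.43], [0.17, 2.64], [-3, 3]. Speed limits (rad/s): [2.57, 2.57, 3.14, 3.14, 3.14, 3.14].

### API

Orientations are given as a rotation vector (axis times angle).
In Python, from station import get_obs, eyes, ticket, r gives the robot as it stands.
- The arm moves only by the tool step_arm, never from a script. Its argument "plan" is one flat list of numbers, 7 for each row, row after row: the shift along the tool's x, y, z in cm, then the turn, a rotation vector about the tool's x, y, z in rad, then the closure in counts, from 0 (fully open) to 255 (shut). In form: [tx, ty, tz, ax, ay, az, hand, tx, ty, tz, ax, ay, az, hand, ...]. A call has 1 to 5 rows; each row shifts and turns the commanded pose from where the row before left it, along the tool's axes as they then stand; what a row does not reach is not made up. A row lasts 1/12 s, in which the tool goes at most 41.7 mm and 7.16 degrees, less where a joint would pass 70% of its speed; a pose out of reach is approached as far as the arm can. A call is refused whole if a number of a shift passes 4.17 or a number of a turn 0.125, either way. A call with a gripper value outside its range is refused whole. The fingers move at their own pace and stop on an object; "grip_force" is the grip in N (left out, the last holds). Time passes only in rows, so rows that do not move let the fingers close. It gives the time, the measured TCP pose, the force and the opening at its end, in the units of the state.
- get_obs(): the state, without advancing time (a new reading comes with each control period).
- eyes.capture(name): name is "scene" or "side" or "wrist"; returns a dict with "pixels" (400x640x3 uint8, red, green, blue), "depth" (400x640 float32, m along the optical axis (not along the pixel's ray), 0 where there is no reading), "vertical_fov" (degrees; the focal length in pixels is half the picture's height over the tangent of half this angle, whatever the lens; pixels are square), "cx", "cy" (the principal point, pixels), "camera_from_world" (4x4, takes a point from world to camera coordinates); the wrist camera has in their place "T_tool_cam" (4x4, takes a point from camera to tool coordinates, whose origin is the TCP and whose axes are the tool frame's). Camera axes: x right, y down, z forward; pixel columns grow to the right and rows downward; lengths in m; the calibration is good to about 2 mm. A picture is of the moment at which its call begins: read the wrist's pose just before it.
- ticket.close_job(): hands the job in, once; it reports no verdict.
The state is a dict: "t": time; "joint_positions": joint angles; "qd": joint speeds; "effort": joint torques, N m; "tcp_pos": TCP position; "ee_rot": TCP orientation; "force": force on the tool from outside, world axes, zero at the start; "wrist_torque": the same for the moment, N m; "grip_width": finger opening in m.
Only numpy, scipy, OpenCV 4.12 (cv2) and the standard library are available. Lean on these libraries where they do the work, as an engineer would, in place of code of your own. Each camera call takes 0.05 s, during which the arm holds its last target.

## Working session

There is one attempt and no reset: what is moved stays moved. The work goes in short steps, Python scripts to look and compute and a tool call to move; the robot and the scene stay as the last step left them, time stands still between calls to the robot, and variables do not carry over. Pictures are saved under pics/ and viewed, and the job is handed in when it is done.

Besides the shell and the picture viewer there is one more tool, called after "Request:" as name(argument=value, ...) on one line, values as JSON. step_arm: Moves the arm, as the interface text tells. Its arguments: {"type":"object","properties":{"plan":{"type":"array","items":{"type":"number"}},"grip_force":{"type":"number"}},"required":["plan"]}

```bash
ls; mkdir -p pics
cat > h.py <<'E'
import numpy as np, cv2
from scipy.spatial.transform import Rotation as R
from station import get_obs, eyes, ticket, r
def cap(name,fn=None):
    o=get_obs(); c=eyes.capture(name)
    if fn: cv2.imwrite('pics/'+fn,c['pixels'][:,:,::-1])
    if 'T_tool_cam' in c:
        T=np.eye(4);T[:3,:3]=R.from_rotvec(o['ee_rot']).as_matrix();T[:3,3]=o['tcp_pos'];W=T@c['T_tool_cam']
    else: W=np.linalg.inv(c['camera_from_world'])
    d=c['depth'];f=200/np.tan(np.radians(c['vertical_fov'])/2)
    v,u=np.mgrid[:400,:640]
    P=np.stack([(u-c['cx'])*d/f,(v-c['cy'])*d/f,d],-1)@W[:3,:3].T+W[:3,3]
    P[d==0]=np.nan
    np.savez('/tmp/'+name,P=P,px=c['pixels'],W=W,f=f,cx=c['cx'],cy=c['cy'])
    return c['pixels'],P,W,f,c
def st():
    o=get_obs()
    for k in ['t','tcp_pos','ee_rot','force','grip_width']: print(k,np.round(o[k],4))
    return o
E
python3 - <<'E'
from h import *
st();print(r.grasp_offset)
for n in ['scene','side','wrist']:
    p,P,W,f,c=cap(n,n+'0.png');print(n,np.round(W,3).tolist(),f,c['cx'],c['cy'])
E
```

```text
pics
t 0.0
tcp_pos [5.743e-01 1.000e-04 1.846e-01]
ee_rot [-3.1412e+00  0.0000e+00  2.8000e-03]
force [-0.0022 -0.0697 -0.7358]
grip_width 0.092
0.0187
scene [[0.741, -0.467, 0.483, 0.117], [-0.672, -0.514, 0.534, -0.391], [-0.001, -0.72, -0.694, 0.658], [0.0, 0.0, 0.0, 1.0]] 375.82413521617525 321.87063735624616 201.53467868197959
side [[-0.275, 0.682, -0.678, 1.243], [0.961, 0.204, -0.184, 0.239], [0.013, -0.702, -0.712, 0.84], [0.0, 0.0, 0.0, 1.0]] 442.80058502085416 315.62181172582376 194.10059905414747
wrist [[1.0, 0.001, -0.0, 0.574], [0.001, -0.956, -0.293, 0.083], [-0.001, 0.293, -0.956, 0.384], [0.0, 0.0, 0.0, 1.0]] 296.0594712824909 318.3971443524556 205.92049813974847
```

View pics/scene0.png

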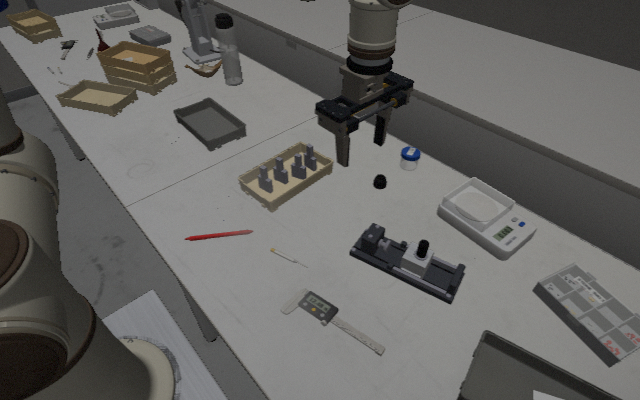

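View pics/side0.png

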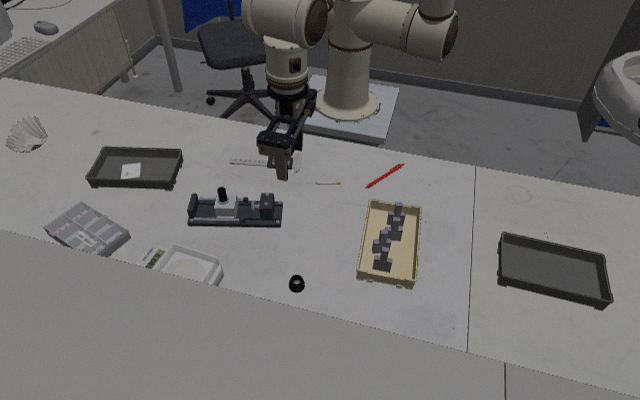

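View pics/wrist0.png

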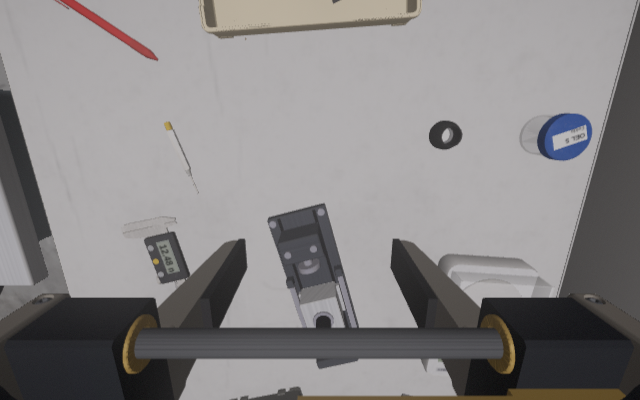

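The pictures show the fixture (wrist 270–355, 205–365; jaw at the +y end), the tray with four spacers at larger y, the loupe, the screwdriver and the caliper. Next I build a height map.

```bash
cat > topo.py <<'E'
from h import *
import sys
def topo(names,x0,x1,y0,y1,res=0.0005,scale=1):
    pts=[];col=[]
    for n in names:
        z=np.load('/tmp/%s.npz'%n);P=z['P'].reshape(-1,3);c=z['px'].reshape(-1,3)
        m=np.isfinite(P[:,0])&(P[:,0]>x0)&(P[:,0]<x1)&(P[:,1]>y0)&(P[:,1]<y1)&(P[:,2]<.13)
        pts.append(P[m]);col.append(c[m])
    return np.concatenate(pts),np.concatenate(col)
E
python3 - <<'E'
from topo import *
for n in ['scene','side','wrist']:
    P,c=topo([n],.45,.75,-.2,.08)
    print(n,len(P))
    # draw height map, x right, y up
    im=np.zeros((560,600),np.uint8)
    o=np.argsort(P[:,2])
    for p in P[o]: 
        cv2.circle(im,(int((p[0]-.45)*2000),int((.08-p[1])*2000)),2,int(np.clip(p[2]*2500+20,0,255)),-1)
    cv2.imwrite(f'pics/h_{n}.png',cv2.applyColorMap(im,cv2.COLORMAP_JET))
    k=P[P[:,2]>.085]; 
    if len(k): print('knob',k.mean(0),k[:,2].max(),len(k))
E
```

```text
scene 13086
knob [ 0.57726428 -0.17586323  0.09043961] 0.09412800886187611 79
side 10702
knob [ 0.58184802 -0.17509495  0.09026573] 0.09452436390054109 53
wrist 40032
```

```bash
python3 -c "
import cv2,numpy as np
cv2.imwrite('pics/hh.png',np.hstack([cv2.resize(cv2.imread(f'pics/h_{n}.png'),(400,373)) for n in ['scene','side']]))"
```

```text
(no output)
```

View pics/hh.png

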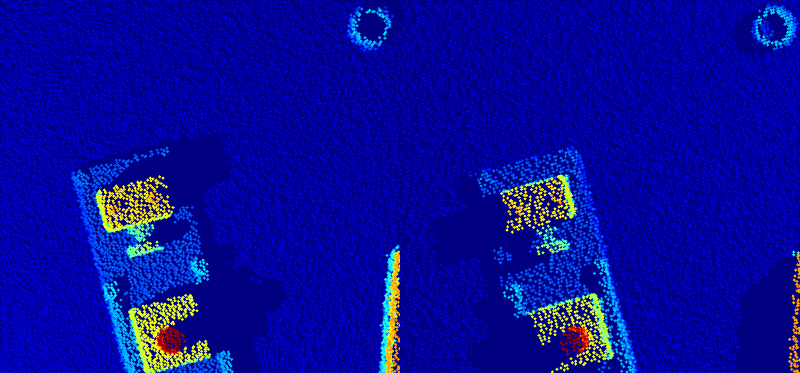

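View pics/h_wrist.png

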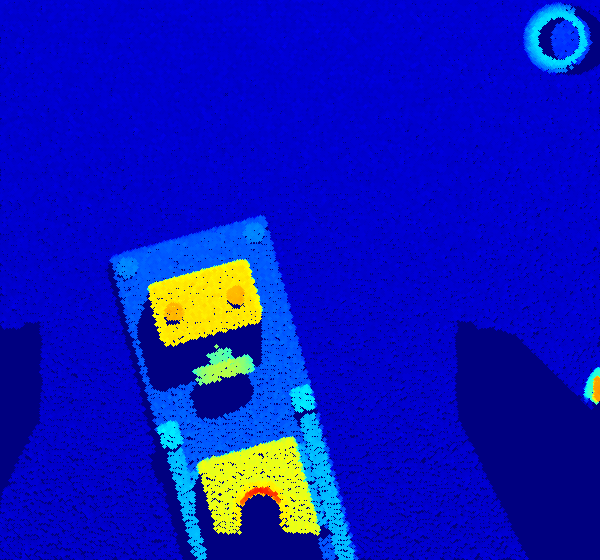

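```bash
cat > rects.py <<'E'
from topo import *
def rect(P,z0,z1,dil=1):
    m=(P[:,2]>z0)&(P[:,2]<z1); q=P[m]
    return q
if __name__=='__main__':
    P,c=topo(['wrist'],.45,.75,-.2,.08)
    for nm,z0,z1,ya,yb,xa,xb in [('jaw',.053,.066,-.11,-.04,.5,.6),('carr',.048,.0575,-.2,-.125,.53,.63),('plate',.009,.02,-.2,0,.48,.65),('lugL',.022,.034,-.145,-.128,.52,.545),('lugR',.022,.034,-.13,-.11,.59,.615),('plg',.022,.052,-.113,-.09,.54,.58)]:
        m=(P[:,2]>z0)&(P[:,2]<z1)&(P[:,1]>ya)&(P[:,1]<yb)&(P[:,0]>xa)&(P[:,0]<xb)
        q=P[m]
        if len(q)<5: print(nm,len(q));continue
        r=cv2.minAreaRect((q[:,:2]*1000).astype(np.float32)); print(nm,len(q),np.round(r[0],1),np.round(r[1],1),round(r[2],2),'z',np.round(np.median(q[:,2]),4),np.round(cv2.boxPoints(r),1).tolist())
E
python3 rects.py
```

```text
jaw 1039 [552.5 -71.6] [52.  31.6] 14.93 z 0.0577 [[523.2999877929688, -63.0], [531.5, -93.5999984741211], [581.7000122070312, -80.19999694824219], [573.5, -49.599998474121094]]
carr 962 [ 579.2 -169. ] [49.4 49.9] 15.36 z 0.0536 [[548.7999877929688, -151.5], [562.0, -199.60000610351562], [609.7000122070312, -186.5], [596.4000244140625, -138.39999389648438]]
plate 2723 [ 566.7 -124. ] [ 80.  177.8] 15.22 z 0.0138 [[504.79998779296875, -48.70000076293945], [551.5, -220.3000030517578], [628.7000122070312, -199.3000030517578], [582.0, -27.700000762939453]]
lugL 67 [ 535.5 -138.6] [ 9.7 13.9] 12.3 z 0.0271 [[529.2999877929688, -132.8000030517578], [532.2000122070312, -146.39999389648438], [541.7000122070312, -144.3000030517578], [538.7999877929688, -130.6999969482422]]
lugR 75 [ 602.  -122.1] [ 9.8 16.6] 16.39 z 0.0271 [[595.0, -115.5], [599.7000122070312, -131.39999389648438], [609.0999755859375, -128.6999969482422], [604.4000244140625, -112.69999694824219]]
plg 262 [ 560.9 -100.9] [28.8 16.3] 15.17 z 0.041 [[544.9000244140625, -96.80000305175781], [549.2000122070312, -112.5999984741211], [577.0, -105.0], [572.7000122070312, -89.30000305175781]]
```

The wrist height map puts the fixture yaw at about 15.1°, the jaw centre at (552.5, -71.6) mm and the carriage at about 38 mm from the plunger. The knob is near (580, -174.5) mm.

```bash
cat > plan.py <<'E'
from h import *
YAW=0.2635
ux=np.array([np.cos(YAW),np.sin(YAW)]);uy=np.array([-np.sin(YAW),np.cos(YAW)])
def fx(c,s): return (c*ux+s*uy)/1000
def plan(pos,yaw,hand,n=None,vmax=.038,frm=None):
    o=get_obs(); p=np.array(o['tcp_pos']);M=R.from_rotvec(o['ee_rot']).as_matrix()
    if frm is not None: p=np.array(frm[0]);M=frm[1]
    T=R.from_rotvec([0,0,yaw])*R.from_euler('x',np.pi)
    rv=(R.from_matrix(M).inv()*T).as_rotvec()
    d=np.array(pos)-p
    n=n or int(max(1,np.ceil(np.linalg.norm(d)/vmax),np.ceil(np.linalg.norm(rv)/.12)))
    A=R.from_matrix(M); rows=[]
    for i in range(n):
        t=A.inv().apply(d/n)*100
        rows.append([round(float(v),2) for v in t]+[round(float(v),3) for v in rv/n]+[hand])
        A=A*R.from_rotvec(rv/n)
    print('n',n,'from',np.round(p,4),'d',np.round(d*1000,1),'rv',np.round(rv,3))
    for i in range(0,n,5): print(sum(rows[i:i+5],[]))
    return np.array(pos),A.as_matrix()
E
python3 - <<'E'
from plan import *
x=fx(514.5,-319.5);print(x)
a=plan([*x,.12],YAW,0)
plan([*x,.06],YAW,0,frm=a)
# tray
P,c=topo=None,None
E
python3 - <<'E'
from topo import *
for n in ['scene','side','wrist']:
    P,c=topo([n],.3,.8,.1,.45)
    im=np.zeros((700,1000),np.uint8)
    for p in P[np.argsort(P[:,2])]: cv2.circle(im,(int((p[0]-.3)*2000),int((.45-p[1])*2000)),2,int(np.clip(p[2]*2500+20,0,255)),-1)
    cv2.imwrite(f'pics/t_{n}.png',cv2.resize(cv2.applyColorMap(im,cv2.COLORMAP_JET),(500,350)))
cv2.imwrite('pics/t.png',np.vstack([cv2.imread(f'pics/t_{n}.png')[:290] for n in ['scene','side']]))
P,c=topo(['scene','side'],.3,.8,.1,.45)
q=P[P[:,2]>.06]
_,l=1,0
im=np.zeros((700,1000),np.uint8)
for p in q: cv2.circle(im,(int((p[0]-.3)*2000),int((p[1]-.1)*2000)),3,255,-1)
n,L,s,cc=cv2.connectedComponentsWithStats(im)
for i in range(1,n): 
    if s[i,4]>100:
        m=L[((q[:,1]-.1)*2000).astype(int),((q[:,0]-.3)*2000).astype(int)]==i
        w=q[m]; rr=cv2.minAreaRect((w[w[:,2]>.07][:,:2]*1000).astype(np.float32)); print(np.round(rr[0],1),np.round(rr[1],1),rr[2],w[:,2].max(),m.sum())
E
```

```text
[ 0.57995906 -0.17446487]
n 5 from [5.745e-01 1.000e-04 1.848e-01] d [   5.5 -174.6  -64.8] rv [-0.     0.001 -0.263]
[0.11, 3.49, 1.3, -0.0, 0.0, -0.053, 0, -0.07, 3.49, 1.3, -0.0, 0.0, -0.053, 0, -0.26, 3.48, 1.3, -0.0, 0.0, -0.053, 0, -0.44, 3.47, 1.3, -0.0, 0.0, -0.053, 0, -0.62, 3.44, 1.3, -0.0, 0.0, -0.053, 0]
n 2 from [ 0.58   -0.1745  0.12  ] d [  0.   0. -60.] rv [-0. -0.  0.]
[-0.0, -0.0, 3.0, -0.0, -0.0, 0.0, 0, -0.0, -0.0, 3.0, -0.0, -0.0, 0.0, 0]
[587.6 219.7] [14.7 15.8] 19.909120559692383 0.0825627481629373 137
[636.3 231.1] [14.9 16.5] 5.999893665313721 0.08260461696695653 134
[492.6 240.4] [16.  18.6] 15.242220878601074 0.08272215224095414 134
[541.5 240.5] [16.4 17.4] 12.914382934570312 0.0833001500796593 137
```

View pics/t.png

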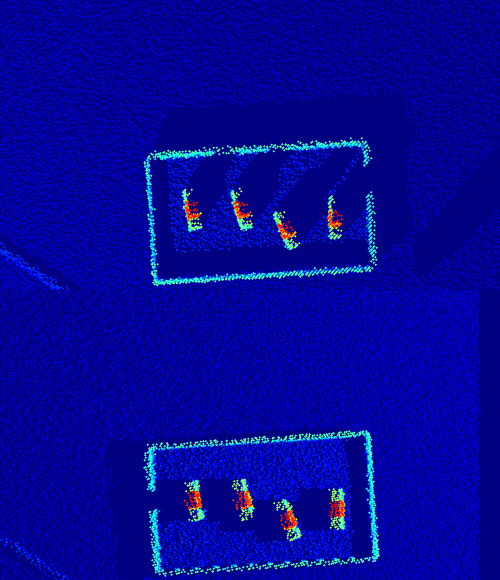

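Request:
step_arm(plan=[0.11, 3.49, 1.3, 0, 0, -0.053, 0, -0.07, 3.49, 1.3, 0, 0, -0.053, 0, -0.26, 3.48, 1.3, 0, 0, -0.053, 0, -0.44, 3.47, 1.3, 0, 0, -0.053, 0, -0.62, 3.44, 1.3, 0, 0, -0.053, 0], grip_force=30)

```text
t: 0.57
tcp_pos: [0.5803, -0.176, 0.1197]
ee_rot: [-3.113, -0.419, 0.001]
force: [0.1, -0.2, -0.7]
grip_width: 0.092
```

Request:
step_arm(plan=[0, 0, 1.0, 0, 0, 0, 0, 0, 0, 0, 0, 0, 0, 0])

```text
t: 0.73
tcp_pos: [0.5786, -0.1751, 0.1075]
ee_rot: [-3.112, -0.409, 0.007]
force: [0.1, 0.4, 0.0]
grip_width: 0.0921
```

Run:
```python
from plan import *
st()
cap('wrist','w1.png')
x=fx(514.5,-319.5)
plan([*x,.06],YAW,100,n=2)
```

```text
t 0.7333
tcp_pos [ 0.5786 -0.1751  0.1075]
ee_rot [-3.1115 -0.4091  0.0066]
force [0.0636 0.4436 0.0049]
grip_width 0.0921
n 2 from [ 0.5794 -0.174   0.1089] d [  0.6  -0.5 -48.9] rv [-0.003  0.002 -0.   ]
[0.03, 0.04, 2.44, -0.002, 0.001, -0.0, 100, 0.03, 0.03, 2.44, -0.002, 0.001, -0.0, 100]
```

View pics/w1.png

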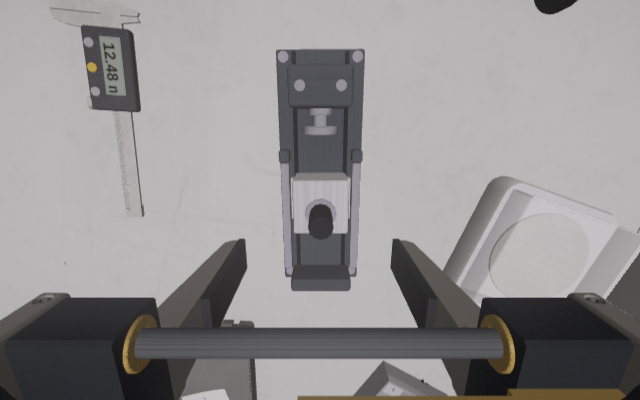

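The fixture is square in the view and the knob is centred between the fingers at (320, 220). I go down and grip.

Request:
step_arm(plan=[0.03, 0.04, 2.4, 0, 0, 0, 60, 0.03, 0.03, 2.4, 0, 0, 0, 60, 0, 0, 0, 0, 0, 0, 200, 0, 0, 0, 0, 0, 0, 230, 0, 0, 0, 0, 0, 0, 255])

```text
t: 1.2
tcp_pos: [0.5825, -0.1745, 0.0644]
ee_rot: [3.113, 0.417, 0.003]
force: [-0.4, 0.0, 0.6]
grip_width: 0.0611
```

Request:
step_arm(plan=[0, 0, 0, 0, 0, 0, 255, 0, 0, 0, 0, 0, 0, 255, 0, 0, 0, 0, 0, 0, 255])

```text
t: 1.45
tcp_pos: [0.5823, -0.1754, 0.064]
ee_rot: [3.113, 0.415, 0.003]
force: [0.6, -0.5, -1.0]
grip_width: 0.0405
```

Request:
step_arm(plan=[0, 0, 0, 0, 0, 0, 255, 0, 0, 0, 0, 0, 0, 255, 0, 0, 0, 0, 0, 0, 255, 0, 0, 0, 0, 0, 0, 255])

```text
t: 1.78
tcp_pos: [0.5811, -0.1755, 0.0633]
ee_rot: [3.114, 0.415, -0.001]
force: [-1.6, -0.2, 7.0]
grip_width: 0.0138
```

Run:
```python
from plan import *
st()
cap('scene','s2.png');cap('wrist','w2.png');p=cv2.imread('pics/s2.png')
cv2.imwrite('pics/s2c.png',cv2.resize(p[180:320,320:500],None,fx=4,fy=4))
```

```text
t 1.7833
tcp_pos [ 0.5811 -0.1755  0.0633]
ee_rot [ 3.1136e+00  4.1510e-01 -1.4000e-03]
force [-1.6485 -0.1675  7.0296]
grip_width 0.0138
```

View pics/s2c.png

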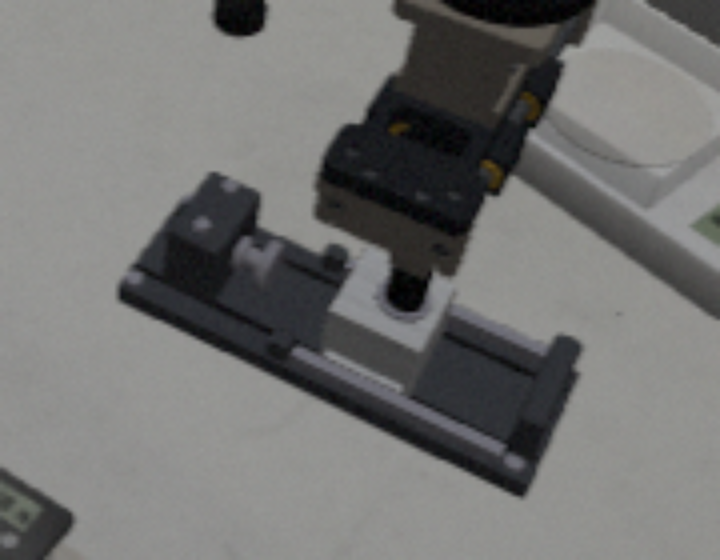

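View pics/w2.png

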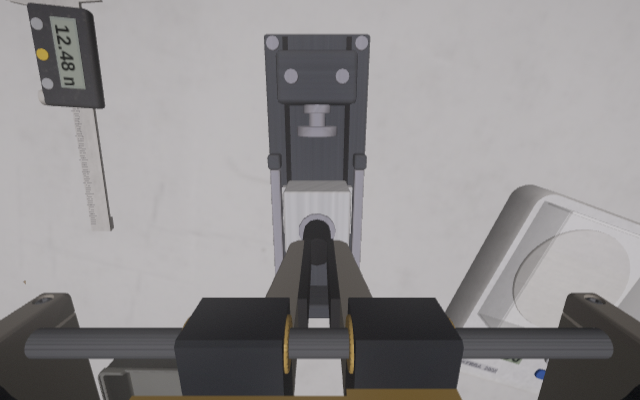

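Run:
```python
from plan import *
for n in ['scene','wrist']:
    z=np.load(f'/tmp/{n}.npz');P=z['P'].reshape(-1,3)
    C=P[:,:2]@ux*1000;S=P[:,:2]@uy*1000
    m=(abs(C-514.5)<35)&(abs(S+320)<45)&(P[:,2]>.046)&(P[:,2]<.0575)
    print(n,'carr top',m.sum(),'C',np.percentile(C[m],[1,50,99]).round(1),'S',np.percentile(S[m],[1,50,99]).round(1))
    m=(abs(C-514.5)<12)&(abs(S+315)<30)&(P[:,2]>.06)&(P[:,2]<.095)
    for z0 in np.arange(.06,.095,.005):
        k=m&(P[:,2]>z0)&(P[:,2]<z0+.005); 
        if k.sum()>3: print(round(z0,3),k.sum(),'C',np.percentile(C[k],[2,98]).round(1),'S',np.percentile(S[k],[2,98]).round(1))
o=get_obs();t=np.array(o['tcp_pos'])
print('tcp c,s',t[:2]@ux*1000,t[:2]@uy*1000)
```

```text
scene carr top 418 C [488.3 503.2 537.9] S [-339.5 -313.2 -290.5]
0.06 19 C [503.5 513. ] S [-329.1 -311.3]
0.065 15 C [503.1 512.9] S [-329.2 -313.5]
0.07 19 C [503.5 511.4] S [-328.7 -312.2]
0.075 17 C [504.5 514.1] S [-329.1 -310.8]
0.08 14 C [504.6 511.3] S [-329.  -314.2]
wrist carr top 2917 C [489.8 513.9 538.8] S [-331.5 -305.  -290.2]
0.06 65 C [505.5 523.9] S [-319.5 -310.2]
0.065 64 C [505.  523.7] S [-319.1 -310.5]
0.07 70 C [505.7 523. ] S [-316.9 -310.5]
0.075 70 C [505.5 522.8] S [-316.9 -310.3]
0.08 72 C [506.1 521.7] S [-315.  -310.4]
0.085 59 C [508.9 520.4] S [-313.1 -310.3]
0.09 463 C [505.6 522.8] S [-328.7 -310.5]
tcp c,s 515.9883745568568 -321.0076905376057
```

Request:
step_arm(plan=[0, 0, 0, 0, 0, 0, 255, 0, 0, 0, 0, 0, 0, 255])

```text
t: 2.05
tcp_pos: [0.582, -0.1755, 0.0634]
ee_rot: [3.113, 0.415, 0.002]
force: [-1.1, -0.6, 6.9]
grip_width: 0.0002
```

Run:
```python
from plan import *
st()
cap('side','sd2.png');p=cv2.imread('pics/sd2.png')
cv2.imwrite('pics/sd2c.png',cv2.resize(p[130:250,160:320],None,fx=5,fy=5))
```

```text
t 2.05
tcp_pos [ 0.582  -0.1755  0.0634]
ee_rot [3.1131e+00 4.1490e-01 1.7000e-03]
force [-1.1123 -0.5574  6.8637]
grip_width 0.0002
```

View pics/sd2c.png

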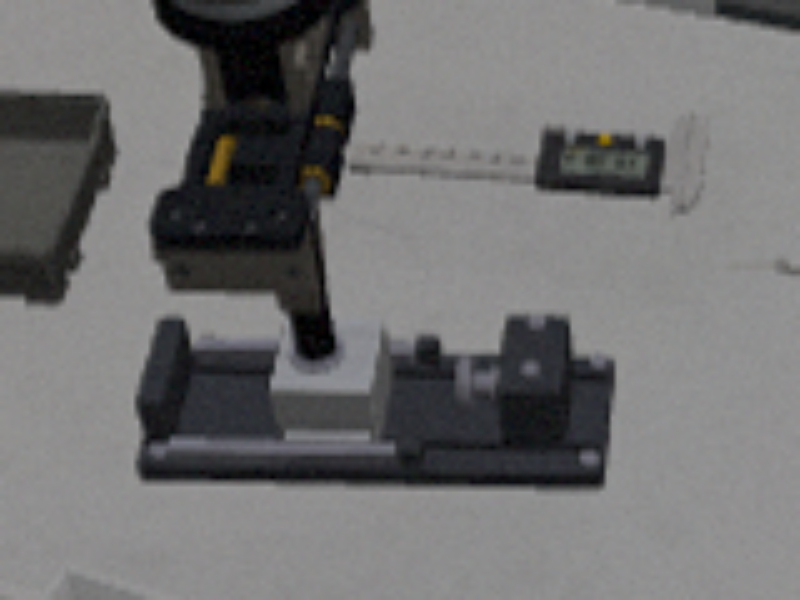

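Run:
```python
from plan import *
px,P,W,f,c=cap('wrist')
im=px[:,:,::-1].copy()
T=c['T_tool_cam'];print(np.round(T,3))
def pr(p): 
    q=np.linalg.inv(T)@np.array([*p,1]); return (q[0]/q[2]*f+c['cx'],q[1]/q[2]*f+c['cy'],q[2])
for p in [(0,0,0),(0,0,-.019),(0,.01,0),(0,-.01,0)]: print(p,np.round(pr(p),3))
d=c['depth']
for v in range(190,340,8): print(v,[ (round(float(d[v,u]),3)) for u in (300,308,313,318,323,328,336)],np.round(P[v,318],3))
i=cv2.resize(im[180:320,240:400],None,fx=5,fy=5,interpolation=0)
u,v,_=pr((0,0,0));cv2.circle(i,(int((u-240)*5),int((v-180)*5)),4,(0,0,255),-1)
i=cv2.resize(i,(685,600));cv2.imwrite('pics/w3.png',cv2.convertScaleAbs(i,alpha=2.))
```

```text
[[ 1.     0.     0.001 -0.   ]
 [-0.001  0.956  0.294 -0.083]
 [-0.001 -0.294  0.956 -0.199]
 [ 0.     0.     0.     1.   ]]
(0, 0, 0) [3.1865e+02 2.3499e+02 2.1500e-01]
(0, 0, -0.019) [3.18706e+02 2.46078e+02 1.97000e-01]
(0, 0.01, 0) [3.18636e+02 2.47584e+02 2.18000e-01]
(0, -0.01, 0) [3.18665e+02 2.22046e+02 2.12000e-01]
190 [0.218, 0.217, 0.217, 0.217, 0.217, 0.217, 0.217] [ 0.573 -0.146  0.052]
198 [0.217, 0.216, 0.216, 0.217, 0.216, 0.217, 0.217] [ 0.575 -0.151  0.054]
206 [0.218, 0.219, 0.218, 0.218, 0.218, 0.216, 0.218] [ 0.576 -0.157  0.054]
214 [0.22, 0.22, 0.217, 0.217, 0.219, 0.22, 0.22] [ 0.578 -0.162  0.057]
222 [0.222, 0.217, 0.213, 0.211, 0.214, 0.22, 0.221] [ 0.579 -0.166  0.064]
230 [0.221, 0.2, 0.197, 0.197, 0.2, 0.209, 0.225] [ 0.579 -0.166  0.079]
238 [0.226, 0.187, 0.183, 0.184, 0.183, 0.193, 0.226] [ 0.579 -0.166  0.093]
246 [0.174, 0.175, 0.173, 0.173, 0.174, 0.175, 0.175] [ 0.579 -0.166  0.104]
254 [0.165, 0.164, 0.163, 0.164, 0.163, 0.164, 0.163] [ 0.579 -0.166  0.114]
262 [0.156, 0.154, 0.154, 0.155, 0.154, 0.154, 0.154] [ 0.579 -0.166  0.123]
270 [0.146, 0.146, 0.147, 0.146, 0.146, 0.146, 0.146] [ 0.579 -0.166  0.132]
278 [0.138, 0.138, 0.139, 0.139, 0.138, 0.139, 0.138] [ 0.579 -0.166  0.14 ]
286 [0.132, 0.131, 0.133, 0.132, 0.133, 0.131, 0.132] [ 0.579 -0.166  0.147]
294 [0.125, 0.126, 0.128, 0.127, 0.127, 0.127, 0.126] [ 0.579 -0.166  0.152]
302 [0.086, 0.12, 0.125, 0.126, 0.125, 0.124, 0.086] [ 0.58  -0.169  0.154]
310 [0.083, 0.118, 0.125, 0.126, 0.126, 0.126, 0.082] [ 0.58  -0.172  0.155]
318 [0.08, 0.117, 0.127, 0.128, 0.125, 0.126, 0.079] [ 0.582 -0.176  0.155]
326 [0.077, 0.117, 0.129, 0.128, 0.13, 0.128, 0.077] [ 0.582 -0.179  0.155]
334 [0.073, 0.081, 0.08, 0.081, 0.081, 0.081, 0.074] [ 0.575 -0.15   0.195]
```

View pics/w3.png

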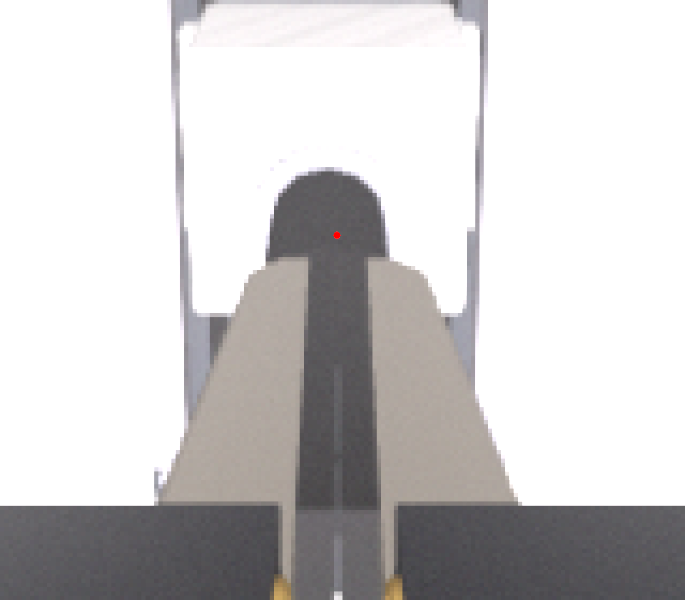

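The fingers shut completely (0.2 mm) and there is about 7 N upward. The beige tips end at z≈0.092 on the knob top, although the reported TCP is at 0.063. I open, lift, and check where the tips really are.

Request:
step_arm(plan=[0, 0, -1.5, 0, 0, 0, 0, 0, 0, 0, 0, 0, 0, 0, 0, 0, 0, 0, 0, 0, 0, 0, 0, 0, 0, 0, 0, 0])

```text
t: 2.48
tcp_pos: [0.5811, -0.1748, 0.0768]
ee_rot: [-3.114, -0.415, 0.001]
force: [-0.1, 0.7, -0.5]
grip_width: 0.025
```

Run:
```python
from plan import *
st(); print([a for a in dir(r) if a[0]!='_'])
px,P,W,f,c=cap('wrist','w4.png')
T=c['T_tool_cam'];d=c['depth']
v,u=np.mgrid[:400,:640]
Q=np.stack([(u-c['cx'])*d/f,(v-c['cy'])*d/f,d],-1)@T[:3,:3].T+T[:3,3]
# finger points: |tool x|>.01, z>-0.1..0.02, y in -.02...02
for sgn in (1,-1):
    m=(d>0)&(sgn*Q[...,0]>.012)&(abs(Q[...,1])<.03)&(Q[...,2]<.003)&(Q[...,2]>-.08)
    q=Q[m]; print(m.sum())
    for z0 in np.arange(-.08,.005,.008):
        k=q[(q[:,2]>z0)&(q[:,2]<z0+.008)]
        if len(k)>3: print(round(z0,3),len(k),np.percentile(k,[2,98],axis=0).round(4)[:,:2].tolist())
```

```text
t 2.4833
tcp_pos [ 0.5811 -0.1748  0.0768]
ee_rot [-3.1135e+00 -4.1500e-01  8.0000e-04]
force [-0.1429  0.7163 -0.4795]
grip_width 0.025
['IKError', 'grasp_offset']
1420
-0.08 359 [[0.0122, -0.011], [0.0278, 0.0065]]
-0.072 281 [[0.0122, -0.0108], [0.0274, 0.0065]]
-0.064 240 [[0.0122, -0.0105], [0.0266, 0.0081]]
-0.056 194 [[0.0123, -0.0104], [0.0259, 0.0079]]
-0.048 168 [[0.0122, -0.0104], [0.0251, 0.0083]]
-0.04 141 [[0.0123, -0.0106], [0.0244, 0.0079]]
-0.032 37 [[0.0124, -0.0105], [0.0222, 0.0096]]
1420
-0.08 356 [[-0.0284, -0.0109], [-0.0127, 0.0067]]
-0.072 284 [[-0.0277, -0.0107], [-0.0127, 0.0068]]
-0.064 238 [[-0.0269, -0.0106], [-0.0127, 0.0074]]
-0.056 199 [[-0.0262, -0.0104], [-0.0126, 0.0085]]
-0.048 162 [[-0.0257, -0.0103], [-0.0126, 0.0077]]
-0.04 149 [[-0.0247, -0.0104], [-0.0126, 0.0086]]
-0.032 32 [[-0.0223, -0.0104], [-0.0126, 0.0093]]
```

View pics/w4.png

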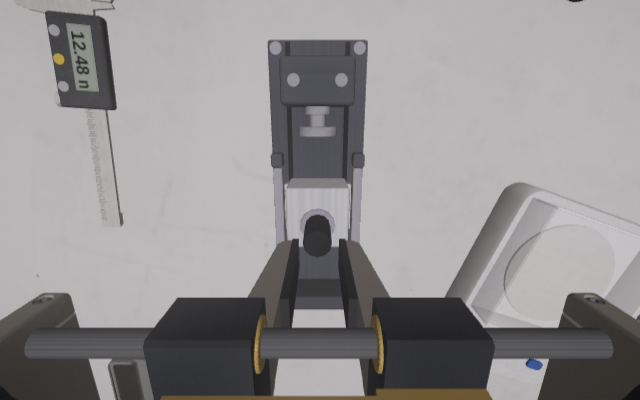

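Confirmed: the finger tips really end about 29 mm behind the reported TCP, so all heights need that offset. I regrip lower.

Request:
step_arm(plan=[0, 0, 0, 0, 0, 0, 110, 0, 0, 0, 0, 0, 0, 110, 0, 0, 0, 0, 0, 0, 110, 0, 0, 2.3, 0, 0, 0, 110, 0, 0, 2.2, 0, 0, 0, 110])

```text
t: 2.95
tcp_pos: [0.5829, -0.1758, 0.0335]
ee_rot: [3.112, 0.415, 0.005]
force: [0.5, -0.6, -0.7]
grip_width: 0.0523
```

Request:
step_arm(plan=[0, 0, 0, 0, 0, 0, 255, 0, 0, 0, 0, 0, 0, 255, 0, 0, 0, 0, 0, 0, 255, 0, 0, 0, 0, 0, 0, 255, 0, 0, 0, 0, 0, 0, 255])

```text
t: 3.37
tcp_pos: [0.5812, -0.176, 0.0342]
ee_rot: [3.112, 0.416, -0.002]
force: [-13.1, -3.8, 9.0]
grip_width: 0.0207
```

Request:
step_arm(plan=[-0.05, 1.0, -0.05, 0, 0, 0, 255, -0.05, 1.1, -0.05, 0, 0, 0, 255, 0, 1.1, 0, 0, 0, 0, 255, 0, 1.0, 0, 0, 0, 0, 255])

```text
t: 3.7
tcp_pos: [0.5916, -0.2172, 0.0342]
ee_rot: [3.114, 0.415, -0.0]
force: [-2.4, 0.8, 2.6]
grip_width: 0.0191
```

Request:
step_arm(plan=[0, 0.3, 0, 0, 0, 0, 255, 0, 0.3, 0, 0, 0, 0, 255])

```text
t: 3.87
tcp_pos: [0.5925, -0.2206, 0.0341]
ee_rot: [-3.11, -0.413, 0.003]
force: [-8.1, 12.9, 11.6]
grip_width: 0.0196
```

Request:
step_arm(plan=[0, 0.3, 0, 0, 0, 0, 255, 0, 0, 0, 0, 0, 0, 255])

```text
t: 4.03
tcp_pos: [0.5924, -0.2204, 0.034]
ee_rot: [-3.105, -0.414, 0.006]
force: [-10.1, 13.5, 13.6]
grip_width: 0.0189
```

Back stop felt: 13 N, and the TCP stopped. I release, lift, and look from above.

Request:
step_arm(plan=[0, -0.3, 0, 0, 0, 0, 150, 0, 0, 0, 0, 0, 0, 130, 0, 0, 0, 0, 0, 0, 110, 0, 0, 0, 0, 0, 0, 110, 0, 0, -3.5, 0, 0, 0, 110])

```text
t: 4.45
tcp_pos: [0.5882, -0.2192, 0.0614]
ee_rot: [-3.106, -0.413, 0.016]
force: [0.7, 0.5, -0.5]
grip_width: 0.0503
```

Request:
step_arm(plan=[0, -1.0, -3.5, 0, 0, 0, 110, 0, -1.0, -3.5, 0, 0, 0, 110, 0, -1.0, -3, 0, 0, 0, 110, 0, 0, 0, 0, 0, 0, 110, 0, 0, 0, 0, 0, 0, 110])

```text
t: 4.87
tcp_pos: [0.5869, -0.1935, 0.1714]
ee_rot: [3.11, 0.415, 0.007]
force: [-0.5, -0.0, -0.6]
grip_width: 0.0523
```

```bash
cat > meas.py <<'E'
from plan import *
def meas(n):
    z=np.load(f'/tmp/{n}.npz');P=z['P'].reshape(-1,3)
    C=P[:,:2]@ux*1000;S=P[:,:2]@uy*1000;Z=P[:,2]
    m=(abs(C-514.5)<30)&(S>-400)&(S<-300)&(Z>.047)&(Z<.0575)
    q=(P[m][:,:2]*1000).astype(np.float32);rr=cv2.minAreaRect(q)
    print(n,'carr front',np.percentile(S[m&(abs(C-514.5)<20)],[98,99,99.7]).round(1),'rear',np.percentile(S[m],[1]).round(1),'C',np.percentile(C[m],[1,99]).round(1),rr)
    m=(abs(C-514.5)<30)&(S>-245)&(S<-180)&(Z>.053)&(Z<.066)
    rr=cv2.minAreaRect((P[m][:,:2]*1000).astype(np.float32))
    print(' jaw front',np.percentile(S[m],[.3,1,2]).round(1),'rear',np.percentile(S[m],[99,99.7]).round(1),'C',np.percentile(C[m],[1,99]).round(1),rr)
    m=(abs(C-514.5)<10)&(S>-265)&(S<-236)&(Z>.03)&(Z<.053)
    print(' plunger',m.sum(),np.percentile(S[m],[1,2,5,20]).round(1) if m.sum() else '')
    for a,b in [(-45,-22),(22,45)]:
        m=(C-514.5>a)&(C-514.5<b)&(S>-300)&(S<-240)&(Z>.0255)&(Z<.032)
        print(' lug',m.sum(),np.percentile(S[m],[1,50,99]).round(1),np.percentile(C[m],[2,98]).round(1) if m.sum() else '')
    m=(abs(C-514.5)<30)&(S<-385)&(S>-425)&(Z>.03)
    print(' backstop',m.sum(),np.percentile(S[m],[1,50,99]).round(1) if m.sum() else '',Z[m].max() if m.sum() else '')
if __name__=='__main__':
    st()
    for n in ['wrist','scene','side']: cap(n,n+'5.png');meas(n)
E
python3 meas.py
```

```text
t 4.8667
tcp_pos [ 0.5869 -0.1935  0.1714]
ee_rot [3.1104 0.4152 0.0075]
force [-0.4632 -0.005  -0.5767]
grip_width 0.0523
wrist carr front [-336.  -335.9 -335.7] rear [-399.7] C [489.3 539.4] ((592.6605834960938, -220.99215698242188), (58.079315185546875, 64.41761779785156), 15.101527214050293)
 jaw front [-229.7 -229.6 -229.6] rear [-198.7 -198.6] C [488.9 539.4] ((552.265380859375, -72.68946838378906), (51.963287353515625, 31.521156311035156), 15.11594295501709)
 plunger 242 [-251.1 -251.1 -251.1 -249.1]
 lug 93 [-298.1 -273.3 -267.9] [475.7 484.7]
 lug 94 [-279.4 -273.1 -267.6] [544.3 553.4]
 backstop 596 [-404.3 -396.6 -390.9] 0.05267214033942358
scene carr front [-336.5 -335.9 -335.6] rear [-399.3] C [488.3 537.7] ((592.6006469726562, -221.03717041015625), (54.53324508666992, 64.46033477783203), 15.473410606384277)
 jaw front [-229.4 -229.2 -229.2] rear [-198.3 -198.2] C [487.6 538.1] ((551.3292236328125, -72.56074523925781), (52.11201477050781, 31.751880645751953), 15.557469367980957)
 plunger 54 [-251.6 -251.5 -251.5 -251.1]
 lug 25 [-285.2 -273.5 -267.7] [474.1 483.4]
 lug 21 [-295.5 -273.4 -268. ] [543.1 552.8]
 backstop 720 [-407.7 -401.1 -385.4] 0.5419606245322528
side carr front [-336.9 -336.8 -336.6] rear [-399.6] C [491.1 540.9] ((593.5679321289062, -221.2266845703125), (52.88868713378906, 63.299591064453125), 15.679315567016602)
 jaw front [-230.7 -230.2 -230.1] rear [-199.2 -199. ] C [487.9 540.6] ((552.1030883789062, -73.74868774414062), (55.27505874633789, 31.964555740356445), 15.784832000732422)
 plunger 43 [-252.9 -252.8 -252.4 -250. ]
 lug 12 [-287.8 -274.1 -268.6] [474.9 485.4]
 lug 10 [-279.5 -275.1 -269.6] [546.6 554.7]
 backstop 388 [-407.4 -396.3 -385.2] 0.538379841228293
```

View pics/wrist5.png

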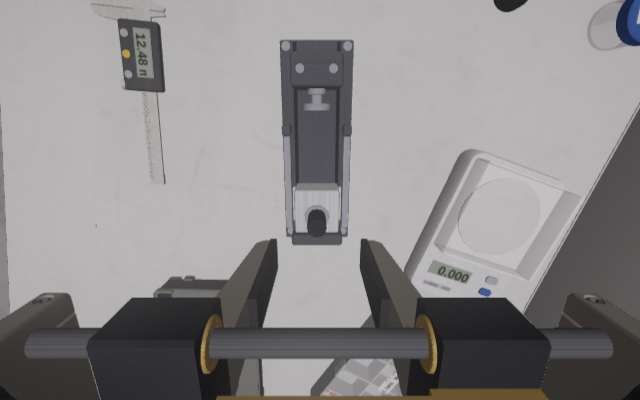

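The views agree: carriage face to plunger is about 84.5 mm at the back stop, so the gap at home is about 24.5 mm. That's close to the line between 2 and 3 spacers. There's time to feel the true home stop with the empty carriage.

Run:
```python
from plan import *
a=plan([*fx(514.3,-366),.08],YAW,110,n=4)
plan([*fx(514.3,-366),.034],YAW,110,n=2,frm=a)
```

```text
n 4 from [ 0.5843 -0.1927  0.1667] d [  7.6 -26.7 -86.7] rv [-0.002  0.002  0.001]
[0.01, 0.7, 2.17, -0.0, 0.001, 0.0, 110, 0.01, 0.7, 2.17, -0.0, 0.001, 0.0, 110, 0.01, 0.7, 2.17, -0.0, 0.001, 0.0, 110, 0.01, 0.7, 2.17, -0.0, 0.001, 0.0, 110]
n 2 from [ 0.5919 -0.2194  0.08  ] d [  0.   0. -46.] rv [-0. -0.  0.]
[-0.0, -0.0, 2.3, -0.0, -0.0, 0.0, 110, -0.0, -0.0, 2.3, -0.0, -0.0, 0.0, 110]
```

Request:
step_arm(plan=[0.01, 0.7, 2.2, 0, 0, 0, 110, 0.01, 0.7, 2.2, 0, 0, 0, 110, 0.01, 0.7, 2.2, 0, 0, 0, 110, 0.01, 0.7, 2.1, 0, 0, 0, 110, 0, 0, 0, 0, 0, 0, 110])

```text
t: 5.43
tcp_pos: [0.5886, -0.2186, 0.0743]
ee_rot: [-3.107, -0.412, 0.015]
force: [-0.4, 0.3, -0.3]
grip_width: 0.0524
```

Request:
step_arm(plan=[0, 0, 2.3, 0, 0, 0, 110, 0, 0, 2.3, 0, 0, 0, 110, 0, 0, 0, 0, 0, 0, 110])

```text
t: 5.68
tcp_pos: [0.5892, -0.2175, 0.0305]
ee_rot: [-3.108, -0.414, 0.012]
force: [-0.7, -0.2, -0.8]
grip_width: 0.0526
```

Request:
step_arm(plan=[0, 0, 0, 0, 0, 0, 255, 0, 0, 0, 0, 0, 0, 255, 0, 0, 0, 0, 0, 0, 255, 0, 0, 0, 0, 0, 0, 255, 0, 0, 0, 0, 0, 0, 255])

```text
t: 6.1
tcp_pos: [0.5933, -0.2202, 0.0371]
ee_rot: [3.112, 0.415, 0.001]
force: [-12.3, -3.2, 8.1]
grip_width: 0.0209
```

Request:
step_arm(plan=[0, -1.0, 0, 0, 0, 0, 255, 0, -1.3, 0, 0, 0, 0, 255, 0, -1.3, 0, 0, 0, 0, 255, 0, -1.3, 0, 0, 0, 0, 255, 0, -0.6, 0, 0, 0, 0, 255])

```text
t: 6.52
tcp_pos: [0.5778, -0.1662, 0.0371]
ee_rot: [3.112, 0.417, -0.002]
force: [-5.3, -2.2, 6.5]
grip_width: 0.0193
```

Request:
step_arm(plan=[0, -0.4, 0, 0, 0, 0, 255, 0, -0.4, 0, 0, 0, 0, 255, 0, 0, 0, 0, 0, 0, 255])

```text
t: 6.77
tcp_pos: [0.5768, -0.1625, 0.0371]
ee_rot: [3.106, 0.416, 0.001]
force: [-2.7, -11.5, 0.3]
grip_width: 0.0192
```

Request:
step_arm(plan=[0, -0.3, 0, 0, 0, 0, 255, 0, 0, 0, 0, 0, 0, 255, 0, 0, 0, 0, 0, 0, 255])

```text
t: 7.02
tcp_pos: [0.5768, -0.1625, 0.0371]
ee_rot: [3.102, 0.414, 0.004]
force: [0.7, -19.5, -4.7]
grip_width: 0.0191
```

Run:
```python
from meas import *
o=st();t=np.array(o['tcp_pos']);print('cs',t[:2]@ux*1000,t[:2]@uy*1000)
for n in ['wrist','side','scene']: 
    cap(n,n+'6.png')
    z=np.load(f'/tmp/{n}.npz');P=z['P'].reshape(-1,3)
    C=P[:,:2]@ux*1000;S=P[:,:2]@uy*1000;Z=P[:,2]
    m=(abs(C-514.5)<20)&(S>-320)&(S<-256)&(Z>.047)&(Z<.0575)
    if m.sum(): print(n,np.percentile(S[m],[98,99,99.7]).round(1))
    m=(abs(C-514.5)<10)&(S>-265)&(S<-236)&(Z>.03)&(Z<.053)
    if m.sum(): print(' plunger',m.sum(),np.percentile(S[m],[1,2,5,20]).round(1))
```

```text
t 7.0167
tcp_pos [ 0.5768 -0.1625  0.0371]
ee_rot [3.102  0.4139 0.0035]
force [  0.6676 -19.535   -4.7498]
grip_width 0.0191
cs 514.5950450615666 -307.1820190575119
wrist [-276.1 -276.  -275.9]
 plunger 647 [-251.8 -251.6 -251.3 -249.3]
side [-277.  -276.9 -276.8]
 plunger 41 [-252.6 -252.5 -252.3 -250. ]
scene [-276.5 -276.  -275.8]
 plunger 49 [-251.5 -251.5 -251.4 -251.1]
```

View pics/wrist6.png

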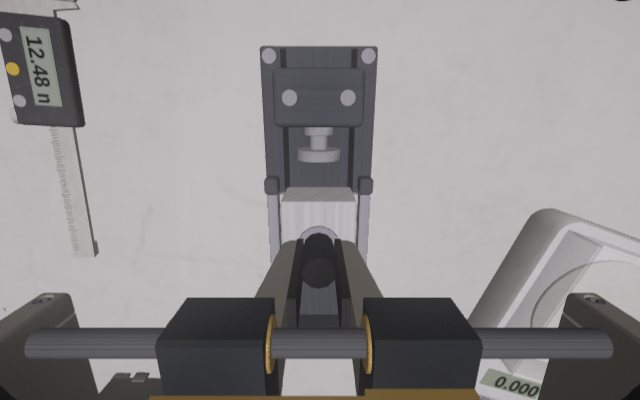

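The home stop is solid at 19 N, with the carriage face at s≈-276.1 and the plunger at -251.6. The gap is 24.4 mm in all three cameras, so it needs **3 spacers** (about 11.6 mm of compression). I draw back again.

Request:
step_arm(plan=[0, 1.4, 0, 0, 0, 0, 255, 0, 1.5, 0, 0, 0, 0, 255, 0, 1.5, 0, 0, 0, 0, 255, 0, 1.5, 0, 0, 0, 0, 255, 0, 0.9, 0, 0, 0, 0, 255])

```text
t: 7.58
tcp_pos: [0.5925, -0.2208, 0.0368]
ee_rot: [-3.11, -0.413, 0.004]
force: [-13.5, 27.9, 26.6]
grip_width: 0.0194
```

Request:
step_arm(plan=[0, 0.1, 0, 0, 0, 0, 255, 0, 0, 0, 0, 0, 0, 255, 0, 0, 0, 0, 0, 0, 255])

```text
t: 7.83
tcp_pos: [0.5924, -0.2205, 0.0369]
ee_rot: [-3.11, -0.415, 0.005]
force: [-8.2, 5.9, 12.1]
grip_width: 0.0194
```

Request:
step_arm(plan=[0, 0, 0, 0, 0, 0, 110, 0, 0, 0, 0, 0, 0, 110, 0, 0, 0, 0, 0, 0, 110, 0, 0, 0, 0, 0, 0, 110, 0, 0, -3.5, 0, 0, 0, 110])

```text
t: 8.25
tcp_pos: [0.5886, -0.2196, 0.0632]
ee_rot: [-3.105, -0.413, 0.017]
force: [-0.3, 1.0, -1.0]
grip_width: 0.0508
```

Run:
```python
from plan import *
a=plan([.565,.14,.17],0.0,110)
```

```text
n 10 from [ 0.5886 -0.2196  0.0632] d [-23.6 359.6 106.8] rv [-0.009  0.011  0.265]
[0.7, -3.54, -1.04, -0.001, 0.001, 0.026, 110, 0.61, -3.56, -1.04, -0.001, 0.001, 0.026, 110, 0.52, -3.57, -1.04, -0.001, 0.001, 0.026, 110, 0.42, -3.58, -1.05, -0.001, 0.001, 0.026, 110, 0.33, -3.59, -1.05, -0.001, 0.001, 0.026, 110]
[0.24, -3.6, -1.05, -0.001, 0.001, 0.026, 110, 0.14, -3.6, -1.05, -0.001, 0.001, 0.026, 110, 0.05, -3.61, -1.06, -0.001, 0.001, 0.026, 110, -0.05, -3.61, -1.06, -0.001, 0.001, 0.026, 110, -0.14, -3.6, -1.06, -0.001, 0.001, 0.026, 110]
```

Request:
step_arm(plan=[0, 0, -2.5, 0, 0, 0, 110, 0.65, -3.56, -1.04, 0, 0, 0.026, 110, 0.55, -3.57, -1.04, 0, 0, 0.026, 110, 0.45, -3.58, -1.05, 0, 0, 0.026, 110, 0.35, -3.59, -1.05, 0, 0, 0.026, 110])

```text
t: 8.67
tcp_pos: [0.5809, -0.0773, 0.1379]
ee_rot: [-3.132, -0.249, -0.001]
force: [0.3, 0.3, 0.1]
grip_width: 0.0521
```

Request:
step_arm(plan=[0.24, -3.8, -1.05, 0, 0, 0.026, 110, 0.14, -3.8, -1.05, 0, 0, 0.026, 110, 0.05, -3.8, -1.06, 0, 0, 0.026, 110, -0.05, -3.8, -1.06, 0, 0, 0.026, 110, -0.14, -3.8, -1.0, 0, 0, 0.026, 110])

```text
t: 9.08
tcp_pos: [0.5625, 0.1124, 0.1903]
ee_rot: [-3.141, -0.046, -0.001]
force: [0.9, -0.2, 0.1]
grip_width: 0.0524
```

Request:
step_arm(plan=[0, -3.8, 0, 0, 0, 0.026, 110, 0, -2.5, 0, 0, 0, 0, 110, 0, 0, 0, 0, 0, 0, 110, 0, 0, 0, 0, 0, 0, 110])

```text
t: 9.42
tcp_pos: [0.5613, 0.1745, 0.1894]
ee_rot: [3.141, 0.012, -0.0]
force: [0.4, -0.1, -0.4]
grip_width: 0.0522
```

```bash
cat > tray.py <<'E'
from plan import *
o=st(); px,P,W,f,c=cap('wrist','w7.png')
q=P.reshape(-1,3);q=q[np.isfinite(q[:,0])&(q[:,0]>.44)&(q[:,0]<.7)&(q[:,1]>.15)&(q[:,1]<.31)]
g=q[(q[:,2]>.0425)&(q[:,2]<.095)]
im=np.zeros((320,520),np.uint8)
ij=np.c_[((g[:,0]-.44)*2000).astype(int),((g[:,1]-.15)*2000).astype(int)]
for a,b in ij: cv2.circle(im,(int(a),int(b)),3,255,-1)
n,L,s,cc=cv2.connectedComponentsWithStats(im)
lab=L[np.clip(ij[:,1],0,319),np.clip(ij[:,0],0,519)]
for i in range(1,n):
    w=g[lab==i]
    if w[:,2].max()<.07: continue
    for a,b in [(.043,.051),(.073,.09)]:
        k=w[(w[:,2]>a)&(w[:,2]<b)]
        if len(k)<8: continue
        R_=cv2.minAreaRect((k[:,:2]*1000).astype(np.float32)); bp=cv2.boxPoints(R_)
        e=[bp[1]-bp[0],bp[2]-bp[1]]; L_=max(e,key=np.linalg.norm); ang=np.arctan2(L_[1],L_[0])%np.pi
        print(i,(a,b),len(k),'c',np.round(R_[0],1),'size',np.round(R_[1],1),'long axis yaw',round(float(ang),3),'zmed',np.round(np.median(k[:,2]),4))
E
python3 tray.py
```

```text
t 9.4167
tcp_pos [0.5613 0.1745 0.1894]
ee_rot [ 3.1411e+00  1.1900e-02 -1.0000e-04]
force [ 0.3703 -0.1404 -0.3963]
grip_width 0.0522
1 (0.043, 0.051) 184 c [587.6 221.5] size [11.9 39.8] long axis yaw 1.968 zmed 0.0469
1 (0.073, 0.09) 189 c [587.6 221.3] size [11.9 16.2] long axis yaw 1.957 zmed 0.081
2 (0.043, 0.051) 240 c [636.4 232.6] size [12.2 38.9] long axis yaw 1.618 zmed 0.0469
2 (0.073, 0.09) 205 c [636.5 232.4] size [12.2 15.3] long axis yaw 1.606 zmed 0.0809
3 (0.043, 0.051) 254 c [493.7 241. ] size [12.2 39.9] long axis yaw 1.741 zmed 0.0468
3 (0.073, 0.09) 211 c [493.6 241. ] size [12.  15.9] long axis yaw 1.732 zmed 0.0808
4 (0.043, 0.051) 225 c [543.1 241.7] size [12.  39.7] long axis yaw 1.835 zmed 0.047
4 (0.073, 0.09) 194 c [543.1 241.6] size [12. 16.] long axis yaw 1.827 zmed 0.0808
```

View pics/w7.png

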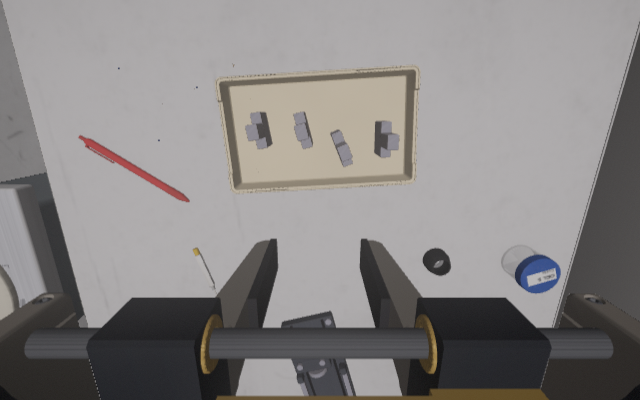

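The view shows the four spacers in the tray (tabs near (253,130), (302,130), (341,147) and (388,139) px), now well localised. I pick spacer A at (587.6, 221.4) mm, yaw -1.177.

Run:
```python
from plan import *
a=plan([.5876,.2214,.09],1.965-np.pi,130)
```

```text
n 10 from [0.5615 0.1733 0.1893] d [ 26.1  48.1 -99.3] rv [ 1.000e-03 -0.000e+00  1.182e+00]
[0.26, -0.48, 0.99, 0.0, -0.0, 0.118, 130, 0.21, -0.51, 0.99, 0.0, -0.0, 0.118, 130, 0.14, -0.53, 0.99, 0.0, -0.0, 0.118, 130, 0.08, -0.54, 0.99, 0.0, -0.0, 0.118, 130, 0.02, -0.55, 0.99, 0.0, -0.0, 0.118, 130]
[-0.05, -0.55, 0.99, 0.0, -0.0, 0.118, 130, -0.11, -0.54, 0.99, 0.0, -0.0, 0.118, 130, -0.17, -0.52, 0.99, 0.0, -0.0, 0.118, 130, -0.23, -0.49, 0.99, 0.0, -0.0, 0.118, 130, -0.29, -0.46, 0.99, 0.0, -0.0, 0.118, 130]
```

Request:
step_arm(plan=[0.26, -0.48, 1, 0, 0, 0.118, 130, 0.21, -0.51, 1, 0, 0, 0.118, 130, 0.14, -0.53, 1, 0, 0, 0.118, 130, 0.08, -0.54, 1, 0, 0, 0.118, 130, 0.02, -0.55, 1, 0, 0, 0.118, 130])

```text
t: 9.88
tcp_pos: [0.5751, 0.1959, 0.1389]
ee_rot: [3.004, -0.918, -0.0]
force: [-0.4, -0.1, 0.4]
grip_width: 0.0452
```

Request:
step_arm(plan=[-0.05, -0.55, 1, 0, 0, 0.118, 130, -0.11, -0.54, 1, 0, 0, 0.118, 130, -0.17, -0.52, 1, 0, 0, 0.118, 130, -0.23, -0.49, 1, 0, 0, 0.118, 130, -0.29, -0.46, 1, 0, 0, 0.118, 130])

```text
t: 10.3
tcp_pos: [0.5883, 0.2198, 0.0889]
ee_rot: [2.607, -1.752, 0.0]
force: [-0.2, 1.2, 0.1]
grip_width: 0.045
```

Request:
step_arm(plan=[0, 0, 0, 0, 0, 0, 130, 0, 0, 0, 0, 0, 0, 130, 0, 0, 0, 0, 0, 0, 130, 0, 0, 0, 0, 0, 0, 130])

```text
t: 10.63
tcp_pos: [0.5883, 0.221, 0.0906]
ee_rot: [-2.615, 1.74, -0.002]
force: [0.9, 0.5, -0.3]
grip_width: 0.0455
```

Run:
```python
from plan import *
a=plan([.5876,.2214,.026],1.965-np.pi,130,n=3)
```

```text
n 3 from [0.5883 0.221  0.0906] d [ -0.7   0.4 -64.6] rv [-0.001 -0.     0.003]
[-0.02, 0.02, 2.15, -0.0, -0.0, 0.001, 130, -0.02, 0.02, 2.15, -0.0, -0.0, 0.001, 130, -0.02, 0.02, 2.15, -0.0, -0.0, 0.001, 130]
```

Request:
step_arm(plan=[-0.02, 0.02, 2.15, 0, 0, 0, 130, -0.02, 0.02, 2.15, 0, 0, 0, 130, -0.02, 0.02, 2.15, 0, 0, 0, 130, 0, 0, 0, 0, 0, 0, 130, 0, 0, 0, 0, 0, 0, 130])

```text
t: 11.05
tcp_pos: [0.5861, 0.2216, 0.0248]
ee_rot: [2.614, -1.74, -0.002]
force: [0.9, 0.2, -0.7]
grip_width: 0.0451
```

Request:
step_arm(plan=[0, 0, 0, 0, 0, 0, 255, 0, 0, 0, 0, 0, 0, 255, 0, 0, 0, 0, 0, 0, 255, 0, 0, 0, 0, 0, 0, 255, 0, 0, 0, 0, 0, 0, 255])

```text
t: 11.47
tcp_pos: [0.5875, 0.2221, 0.0259]
ee_rot: [-2.614, 1.741, -0.002]
force: [-0.0, 0.2, 2.3]
grip_width: 0.0158
```

Gripped: the width is 15.8 mm, matching the tab. I lift and carry to the bed.

Run:
```python
from plan import *
o=get_obs();p=o['tcp_pos'];M=R.from_rotvec(o['ee_rot']).as_matrix()
p=np.array([p[0],p[1],p[2]+.075])
a=plan([*fx(514.4,-264),.10],YAW,255,frm=(p,M),n=13)
```

```text
n 13 from [0.5875 0.2221 0.1009] d [ -22.1 -343.    -0.9] rv [-1.000e-03 -1.000e-03 -1.438e+00]
[2.37, 1.17, 0.01, -0.0, -0.0, -0.111, 255, 2.22, 1.43, 0.01, -0.0, -0.0, -0.111, 255, 2.05, 1.67, 0.01, -0.0, -0.0, -0.111, 255, 1.86, 1.88, 0.01, -0.0, -0.0, -0.111, 255, 1.64, 2.08, 0.01, -0.0, -0.0, -0.111, 255]
[1.4, 2.24, 0.01, -0.0, -0.0, -0.111, 255, 1.14, 2.38, 0.01, -0.0, -0.0, -0.111, 255, 0.87, 2.5, 0.01, -0.0, -0.0, -0.111, 255, 0.59, 2.58, 0.01, -0.0, -0.0, -0.111, 255, 0.3, 2.63, 0.01, -0.0, -0.0, -0.111, 255]
[0.01, 2.64, 0.01, -0.0, -0.0, -0.111, 255, -0.28, 2.63, 0.01, -0.0, -0.0, -0.111, 255, -0.57, 2.58, 0.01, -0.0, -0.0, -0.111, 255]
```

Request:
step_arm(plan=[0, 0, -2.5, 0, 0, 0, 255, 0, 0, -2.5, 0, 0, 0, 255, 0, 0, -2.5, 0, 0, 0, 255])

```text
t: 11.72
tcp_pos: [0.5862, 0.222, 0.1005]
ee_rot: [2.614, -1.741, -0.002]
force: [-0.2, 0.7, -0.7]
grip_width: 0.0157
```

Request:
step_arm(plan=[2.37, 1.17, 0, 0, 0, -0.111, 255, 2.22, 1.43, 0, 0, 0, -0.111, 255, 2.05, 1.67, 0, 0, 0, -0.111, 255, 1.86, 1.88, 0, 0, 0, -0.111, 255, 1.64, 2.08, 0, 0, 0, -0.111, 255])

```text
t: 12.13
tcp_pos: [0.5781, 0.089, 0.1002]
ee_rot: [2.995, -0.949, -0.0]
force: [0.4, -0.6, -1.5]
grip_width: 0.0159
```

Request:
step_arm(plan=[1.4, 2.24, 0, 0, 0, -0.111, 255, 1.14, 2.38, 0, 0, 0, -0.111, 255, 0.87, 2.5, 0, 0, 0, -0.111, 255, 0.59, 2.58, 0, 0, 0, -0.111, 255, 0.3, 2.63, 0, 0, 0, -0.111, 255])

```text
t: 12.55
tcp_pos: [0.5699, -0.043, 0.1002]
ee_rot: [-3.14, 0.093, 0.0]
force: [0.5, -0.7, 0.1]
grip_width: 0.0156
```

Request:
step_arm(plan=[0.01, 2.64, 0, 0, 0, -0.111, 255, -0.28, 2.63, 0, 0, 0, -0.111, 255, -0.57, 2.58, 0, 0, 0, -0.111, 255, 0, 0, 0, 0, 0, 0, 255, 0, 0, 0, 0, 0, 0, 255])

```text
t: 12.97
tcp_pos: [0.5652, -0.1219, 0.1001]
ee_rot: [-3.114, -0.414, -0.0]
force: [0.7, 0.8, -1.6]
grip_width: 0.0159
```

Request:
step_arm(plan=[0, 0, 0, 0, 0, 0, 255, 0, 0, 0, 0, 0, 0, 255])

```text
t: 13.13
tcp_pos: [0.5654, -0.1198, 0.1]
ee_rot: [-3.113, -0.42, 0.0]
force: [0.8, 0.2, -0.8]
grip_width: 0.0155
```

Run:
```python
from plan import *
o=get_obs();st()
a=plan([*fx(514.4,-264),.036],YAW,255,n=3)
cap('wrist','w8.png')
z=np.load('/tmp/wrist.npz')
P=z['P'].reshape(-1,3);C=P[:,:2]@ux*1000;S=P[:,:2]@uy*1000
t=np.array(o['tcp_pos']);print('tcp cs',t[:2]@ux*1000,t[:2]@uy*1000)
m=(abs(C-514)<30)&(abs(S+262)<25)&(P[:,2]>t[2]-.019+.033)&(P[:,2]<t[2]-.019+.044)
print(m.sum(),np.percentile(C[m],[2,98]),np.percentile(S[m],[2,98]))
```

```text
t 13.1333
tcp_pos [ 0.5654 -0.1198  0.1   ]
ee_rot [-3.1128e+00 -4.1990e-01  4.0000e-04]
force [ 0.8387  0.1767 -0.7914]
grip_width 0.0155
n 3 from [ 0.5654 -0.1198  0.1   ] d [  0.1  -1.1 -64. ] rv [-0.001  0.     0.005]
[-0.01, 0.04, 2.13, -0.0, 0.0, 0.002, 255, -0.01, 0.04, 2.13, -0.0, 0.0, 0.002, 255, -0.01, 0.04, 2.13, -0.0, 0.0, 0.002, 255]
tcp cs 514.6382818492573 -262.90591309343796
289 [495.63977208 533.19486474] [-258.36849186 -256.63915313]
```

View pics/w8.png

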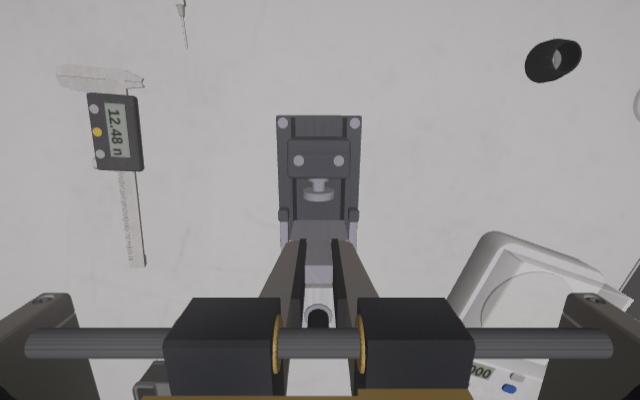

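The spacer is held square at (318, 235) px over the bed, just short of the plunger. I lower it, set it down and release.

Request:
step_arm(plan=[0, 0.06, 2.1, 0, 0, 0, 255, 0, 0.06, 2.1, 0, 0, 0, 255, 0, 0.06, 2.1, 0, 0, 0, 255, 0, 0, 0.2, 0, 0, 0, 255, 0, 0, 0, 0, 0, 0, 255])

```text
t: 13.6
tcp_pos: [0.5652, -0.1215, 0.0343]
ee_rot: [-3.112, -0.421, 0.003]
force: [-0.1, -0.2, -0.4]
grip_width: 0.0159
```

Request:
step_arm(plan=[0, 0, 0, 0, 0, 0, 255, 0, 0, 0, 0, 0, 0, 255])

```text
t: 13.77
tcp_pos: [0.5664, -0.1226, 0.0361]
ee_rot: [3.113, 0.42, 0.001]
force: [0.2, 0.6, -0.6]
grip_width: 0.0153
```

Request:
step_arm(plan=[0, 0, 0.2, 0, 0, 0, 255, 0, 0, 0, 0, 0, 0, 255, 0, 0, 0, 0, 0, 0, 255])

```text
t: 14.02
tcp_pos: [0.5659, -0.1227, 0.0333]
ee_rot: [3.113, 0.42, 0.0]
force: [-0.1, 0.0, -1.8]
grip_width: 0.0155
```

Request:
step_arm(plan=[0, 0, 0, 0, 0, 0, 200, 0, 0, 0, 0, 0, 0, 180, 0, 0, 0, 0, 0, 0, 150, 0, 0, 0, 0, 0, 0, 130, 0, 0, -2.5, 0, 0, 0, 130])

```text
t: 14.43
tcp_pos: [0.562, -0.1211, 0.0536]
ee_rot: [-3.108, -0.419, 0.013]
force: [-0.4, 1.2, -0.3]
grip_width: 0.0443
```

Request:
step_arm(plan=[0, 0, -4, 0, 0, 0, 130, 0, 0, -3, 0, 0, 0, 130, 0, 0, 0, 0, 0, 0, 130])

```text
t: 14.68
tcp_pos: [0.5705, -0.1246, 0.1359]
ee_rot: [3.107, 0.419, 0.017]
force: [1.2, -0.3, 0.1]
grip_width: 0.0448
```

```bash
cat > pack.py <<'E'
from plan import *
def pack():
  for n in ['wrist','scene','side']:
    cap(n,f'{n}_pk.png')
    z=np.load(f'/tmp/{n}.npz');P=z['P'].reshape(-1,3);C=P[:,:2]@ux*1000;S=P[:,:2]@uy*1000;Z=P[:,2]
    m=(abs(C-514)<12)&(S>-332)&(S<-235)&(Z>.0845)&(Z<.092)
    if m.sum()<5: print(n,'none');continue
    s=np.sort(S[m]);gs=np.split(s,np.where(np.diff(s)>2)[0]+1)
    for g in gs:
        if len(g)<4: continue
        k=m&(S>=g[0])&(S<=g[-1]);k2=(abs(C-514)<30)&(S>=g[0]-3)&(S<=g[-1]+3)&(Z>.048)&(Z<.0575)
        rr=cv2.minAreaRect((np.c_[C,S][k2]).astype(np.float32)) if k2.sum()>5 else None
        print(n,'tab S',g[0].round(1),g[-1].round(1),'C',np.percentile(C[k],[2,98]).round(1),'z',np.median(Z[k]).round(4),'plate',rr)
if __name__=='__main__': st();pack()
E
python3 pack.py; python3 -c "
from plan import *
a=plan([.5431,.2417,.09],1.832-np.pi,130)"
```

```text
t 14.6833
tcp_pos [ 0.5705 -0.1246  0.1359]
ee_rot [3.1066 0.419  0.0175]
force [ 1.1646 -0.3085  0.0661]
grip_width 0.0448
wrist tab S -272.0 -259.9 C [506.9 521.9] z 0.0878 plate ((514.18994140625, -266.2353820800781), (12.860540390014648, 38.97269821166992), 89.58169555664062)
scene tab S -272.1 -260.8 C [505.5 520.3] z 0.0875 plate ((512.5729370117188, -265.9792175292969), (12.071687698364258, 38.43965530395508), 88.06657409667969)
side tab S -272.5 -260.7 C [507.3 522.5] z 0.0871 plate ((516.4620361328125, -267.46142578125), (37.553810119628906, 12.382383346557617), 1.0991567373275757)
n 14 from [ 0.5657 -0.1227  0.1278] d [-22.6 364.4 -37.8] rv [0.    0.    1.578]
[0.53, -2.55, 0.27, 0.0, 0.0, 0.113, 130, 0.24, -2.6, 0.27, 0.0, 0.0, 0.113, 130, -0.05, -2.61, 0.27, 0.0, 0.0, 0.113, 130, -0.34, -2.58, 0.27, 0.0, 0.0, 0.113, 130, -0.63, -2.53, 0.27, 0.0, 0.0, 0.113, 130]
[-0.91, -2.44, 0.27, 0.0, 0.0, 0.113, 130, -1.18, -2.32, 0.27, 0.0, 0.0, 0.113, 130, -1.44, -2.18, 0.27, 0.0, 0.0, 0.113, 130, -1.67, -2.0, 0.27, 0.0, 0.0, 0.113, 130, -1.89, -1.8, 0.27, 0.0, 0.0, 0.113, 130]
[-2.08, -1.58, 0.27, 0.0, 0.0, 0.113, 130, -2.24, -1.33, 0.27, 0.0, 0.0, 0.113, 130, -2.38, -1.07, 0.27, 0.0, 0.0, 0.113, 130, -2.48, -0.8, 0.27, 0.0, 0.0, 0.113, 130]
```

View pics/wrist_pk.png

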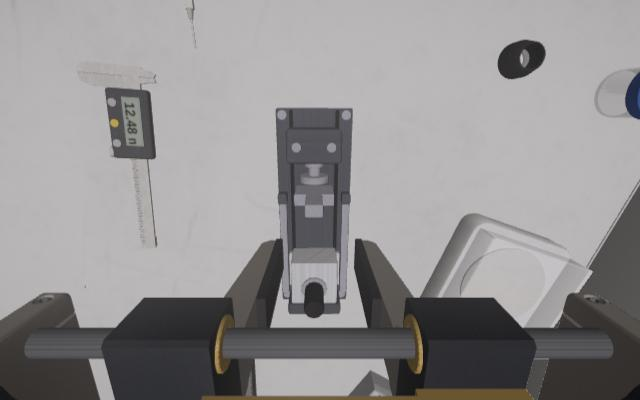

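Spacer A stands upright on the bed at c=514, s=-266, shown at (314, 195) px in front of the plunger. Next is spacer D.

Request:
step_arm(plan=[0.53, -2.55, 0.27, 0, 0, 0.113, 130, 0.24, -2.6, 0.27, 0, 0, 0.113, 130, -0.05, -2.61, 0.27, 0, 0, 0.113, 130, -0.34, -2.58, 0.27, 0, 0, 0.113, 130, -0.63, -2.53, 0.27, 0, 0, 0.113, 130])

```text
t: 15.25
tcp_pos: [0.556, 0.0088, 0.1121]
ee_rot: [-3.105, 0.474, 0.007]
force: [0.0, 0.1, -0.6]
grip_width: 0.0448
```

Request:
step_arm(plan=[-0.91, -2.44, 0.27, 0, 0, 0.113, 130, -1.18, -2.32, 0.27, 0, 0, 0.113, 130, -1.44, -2.18, 0.27, 0, 0, 0.113, 130, -1.67, -2.0, 0.27, 0, 0, 0.113, 130, -1.89, -1.8, 0.27, 0, 0, 0.113, 130])

```text
t: 15.67
tcp_pos: [0.5481, 0.1387, 0.0986]
ee_rot: [2.849, -1.32, -0.006]
force: [0.3, 0.3, 0.7]
grip_width: 0.0449
```

Request:
step_arm(plan=[-2.08, -1.58, 0.27, 0, 0, 0.113, 130, -2.24, -1.33, 0.27, 0, 0, 0.113, 130, -2.38, -1.07, 0.27, 0, 0, 0.113, 130, -2.48, -0.8, 0.27, 0, 0, 0.113, 130, 0, 0, 0, 0, 0, 0, 130])

```text
t: 16.08
tcp_pos: [0.5409, 0.2451, 0.0872]
ee_rot: [2.485, -1.918, -0.007]
force: [-0.3, 0.1, -0.2]
grip_width: 0.0448
```

Request:
step_arm(plan=[0, 0, 0, 0, 0, 0, 130, 0, 0, 0, 0, 0, 0, 130, 0, 0, 0, 0, 0, 0, 130])

```text
t: 16.33
tcp_pos: [0.5436, 0.2404, 0.0896]
ee_rot: [2.487, -1.918, -0.001]
force: [1.2, -1.3, -0.0]
grip_width: 0.0453
```

```bash
python3 -c "
from plan import *
a=plan([.5431,.2417,.026],1.832-np.pi,130,n=3)"
```

```text
n 3 from [0.5436 0.2404 0.0896] d [ -0.5   1.3 -63.6] rv [ 0.001 -0.    -0.004]
[-0.05, 0.0, 2.12, 0.0, -0.0, -0.001, 130, -0.05, 0.0, 2.12, 0.0, -0.0, -0.001, 130, -0.05, 0.0, 2.12, 0.0, -0.0, -0.001, 130]
```

Request:
step_arm(plan=[-0.04, 0, 2.12, 0, 0, 0, 130, -0.04, 0, 2.12, 0, 0, 0, 130, -0.04, 0, 2.12, 0, 0, 0, 130, 0, 0, 0, 0, 0, 0, 130, 0, 0, 0, 0, 0, 0, 180])

```text
t: 16.75
tcp_pos: [0.5426, 0.2416, 0.0258]
ee_rot: [2.485, -1.918, -0.003]
force: [0.7, 0.9, -0.2]
grip_width: 0.0405
```

Request:
step_arm(plan=[0, 0, 0, 0, 0, 0, 255, 0, 0, 0, 0, 0, 0, 255, 0, 0, 0, 0, 0, 0, 255, 0, 0, 0, 0, 0, 0, 255, 0, 0, 0, 0, 0, 0, 255])

```text
t: 17.17
tcp_pos: [0.5446, 0.2429, 0.028]
ee_rot: [-2.487, 1.918, -0.003]
force: [0.4, -1.1, 3.3]
grip_width: 0.0159
```

Run:
```python
from plan import *
o=get_obs();p=o['tcp_pos'];M=R.from_rotvec(o['ee_rot']).as_matrix();print(o['grip_width'])
p=np.array([p[0],p[1],p[2]+.09])
a=plan([*fx(514.4,-285),.116],YAW,255,frm=(p,M),n=14)
```

```text
0.015883827205615406
n 14 from [0.5446 0.2429 0.118 ] d [  26.2 -384.    -2. ] rv [-1.000e-03 -2.000e-03 -1.577e+00]
[2.7, 0.52, 0.01, -0.0, -0.0, -0.113, 255, 2.63, 0.82, 0.01, -0.0, -0.0, -0.113, 255, 2.52, 1.11, 0.01, -0.0, -0.0, -0.113, 255, 2.38, 1.38, 0.01, -0.0, -0.0, -0.113, 255, 2.21, 1.64, 0.01, -0.0, -0.0, -0.113, 255]
[2.01, 1.88, 0.01, -0.0, -0.0, -0.113, 255, 1.78, 2.09, 0.01, -0.0, -0.0, -0.113, 255, 1.54, 2.28, 0.01, -0.0, -0.0, -0.113, 255, 1.27, 2.44, 0.01, -0.0, -0.0, -0.113, 255, 0.99, 2.57, 0.01, -0.0, -0.0, -0.113, 255]
[0.69, 2.66, 0.01, -0.0, -0.0, -0.113, 255, 0.39, 2.72, 0.01, -0.0, -0.0, -0.113, 255, 0.08, 2.75, 0.01, -0.0, -0.0, -0.113, 255, -0.23, 2.74, 0.01, -0.0, -0.0, -0.113, 255]
```

Request:
step_arm(plan=[0, 0, -2.5, 0, 0, 0, 255, 0, 0, -4, 0, 0, 0, 255, 0, 0, -4, 0, 0, 0, 255])

```text
t: 17.42
tcp_pos: [0.5416, 0.2425, 0.1311]
ee_rot: [2.485, -1.917, -0.005]
force: [1.4, -0.8, -0.4]
grip_width: 0.0155
```

Request:
step_arm(plan=[2.7, 0.52, 0, 0, 0, -0.113, 255, 2.63, 0.82, 0, 0, 0, -0.113, 255, 2.52, 1.11, 0, 0, 0, -0.113, 255, 2.38, 1.38, 0, 0, 0, -0.113, 255, 2.21, 1.64, 0, 0, 0, -0.113, 255])

```text
t: 17.83
tcp_pos: [0.5525, 0.1045, 0.1316]
ee_rot: [2.927, -1.14, -0.001]
force: [-0.3, -0.1, -2.2]
grip_width: 0.0158
```

Request:
step_arm(plan=[2.01, 1.88, 0, 0, 0, -0.113, 255, 1.78, 2.09, 0, 0, 0, -0.113, 255, 1.54, 2.28, 0, 0, 0, -0.113, 255, 1.27, 2.44, 0, 0, 0, -0.113, 255, 0.99, 2.57, 0, 0, 0, -0.113, 255])

```text
t: 18.25
tcp_pos: [0.5622, -0.0328, 0.1315]
ee_rot: [-3.129, 0.28, 0.001]
force: [0.3, -0.6, -1.8]
grip_width: 0.0158
```

Request:
step_arm(plan=[0.69, 2.66, 0, 0, 0, -0.113, 255, 0.39, 2.72, 0, 0, 0, -0.113, 255, 0.08, 2.75, 0, 0, 0, -0.113, 255, -0.23, 2.74, 0, 0, 0, -0.113, 255, 0, 0, 0, 0, 0, 0, 255])

```text
t: 18.67
tcp_pos: [0.5703, -0.146, 0.1316]
ee_rot: [3.111, 0.421, -0.0]
force: [-0.7, -0.5, -1.9]
grip_width: 0.016
```

Request:
step_arm(plan=[0, 0, 0, 0, 0, 0, 255, 0, 0, 0, 0, 0, 0, 255, 0, 0, 0, 0, 0, 0, 255])

```text
t: 18.92
tcp_pos: [0.5702, -0.1402, 0.1315]
ee_rot: [-3.113, -0.42, 0.001]
force: [0.4, 0.0, -1.6]
grip_width: 0.0157
```

Run:
```python
from plan import *
st()
a=plan([*fx(514.4,-285.5),.038],YAW,255,n=4)
```

```text
t 18.9167
tcp_pos [ 0.5702 -0.1402  0.1315]
ee_rot [-3.1127e+00 -4.1990e-01  7.0000e-04]
force [ 0.3879  0.031  -1.6087]
grip_width 0.0157
n 4 from [ 0.5702 -0.1402  0.1315] d [  0.8  -1.5 -93.5] rv [-0.001  0.     0.005]
[0.01, 0.04, 2.34, -0.0, 0.0, 0.001, 255, 0.01, 0.04, 2.34, -0.0, 0.0, 0.001, 255, 0.01, 0.04, 2.34, -0.0, 0.0, 0.001, 255, 0.01, 0.04, 2.34, -0.0, 0.0, 0.001, 255]
```

Request:
step_arm(plan=[0.01, 0.04, 2.34, 0, 0, 0, 255, 0.01, 0.04, 2.34, 0, 0, 0, 255, 0.01, 0.04, 2.34, 0, 0, 0, 255, 0.01, 0.04, 2.2, 0, 0, 0, 255, 0, 0, 0, 0, 0, 0, 255])

```text
t: 19.33
tcp_pos: [0.5691, -0.1404, 0.0359]
ee_rot: [-3.11, -0.421, 0.007]
force: [-0.3, 0.0, -2.1]
grip_width: 0.0162
```

Request:
step_arm(plan=[0, 0, 0, 0, 0, 0, 255, 0, 0, 0, 0, 0, 0, 255])

```text
t: 19.5
tcp_pos: [0.5718, -0.1425, 0.0408]
ee_rot: [3.113, 0.421, 0.001]
force: [-0.3, 0.9, -1.6]
grip_width: 0.0156
```

```bash
python3 pack.py
```

```text
t 19.5
tcp_pos [ 0.5718 -0.1425  0.0408]
ee_rot [3.1126e+00 4.2070e-01 1.4000e-03]
force [-0.3466  0.9214 -1.6055]
grip_width 0.0156
wrist tab S -283.5 -281.3 C [507.  522.5] z 0.0884 plate ((514.9299926757812, -282.8381042480469), (1.5031096935272217, 39.77912139892578), 89.87974548339844)
wrist tab S -277.2 -275.4 C [502.2 525.9] z 0.0885 plate None
wrist tab S -272.2 -259.9 C [506.6 522.1] z 0.0879 plate ((514.280517578125, -266.0148620605469), (40.0125617980957, 11.939075469970703), 0.14280599355697632)
scene none
side tab S -272.6 -261.2 C [505.4 523.3] z 0.0873 plate ((516.652587890625, -267.242919921875), (12.49455451965332, 38.001625061035156), 89.05525207519531)
```

Request:
step_arm(plan=[0, 0, 0.3, 0, 0, 0, 255, 0, 0, 0.2, 0, 0, 0, 255, 0, 0, 0, 0, 0, 0, 255, 0, 0, 0, 0, 0, 0, 255])

```text
t: 19.98
tcp_pos: [0.5711, -0.1428, 0.0345]
ee_rot: [-3.113, -0.42, 0.0]
force: [-0.3, 0.6, -0.8]
grip_width: 0.0157
```

Request:
step_arm(plan=[0, 0, 0.05, 0, 0, 0, 255, 0, 0, 0, 0, 0, 0, 200, 0, 0, 0, 0, 0, 0, 180, 0, 0, 0, 0, 0, 0, 150, 0, 0, 0, 0, 0, 0, 130])

```text
t: 20.4
tcp_pos: [0.5713, -0.1428, 0.0341]
ee_rot: [3.113, 0.42, 0.0]
force: [-0.3, -0.1, 0.2]
grip_width: 0.0378
```

Request:
step_arm(plan=[0, 0, -2.0, 0, 0, 0, 130, 0, 0, -4, 0, 0, 0, 130, 0, 0, -4, 0, 0, 0, 130, 0, 0, 0, 0, 0, 0, 130])

```text
t: 20.73
tcp_pos: [0.5765, -0.1452, 0.1434]
ee_rot: [3.105, 0.419, 0.02]
force: [0.3, -0.6, 0.1]
grip_width: 0.045
```

```bash
python3 pack.py;  python3 -c "
from plan import *
a=plan([.6364,.2325,.09],1.615-np.pi,130)"
```

```text
t 20.7333
tcp_pos [ 0.5765 -0.1452  0.1434]
ee_rot [3.1051 0.4189 0.02  ]
force [ 0.2767 -0.6304  0.1178]
grip_width 0.045
wrist tab S -294.1 -282.2 C [507.1 521.6] z 0.0878 plate ((514.2376708984375, -288.1242980957031), (11.683334350585938, 38.85242462158203), 89.93635559082031)
wrist tab S -272.4 -260.0 C [506.5 522.3] z 0.0878 plate ((514.3707885742188, -265.982666015625), (39.56767272949219, 11.984748840332031), 0.26660066843032837)
scene tab S -294.2 -282.3 C [505.1 521. ] z 0.0875 plate ((513.671630859375, -288.59710693359375), (40.09529113769531, 11.48601245880127), 0.2102331817150116)
scene tab S -272.0 -260.1 C [505.8 521.2] z 0.0877 plate ((512.2846069335938, -266.0258483886719), (40.2398681640625, 12.189872741699219), 0.06002584099769592)
side tab S -295.2 -283.4 C [506.9 521.9] z 0.0866 plate ((516.6222534179688, -289.4032897949219), (12.0244722366333, 40.96165466308594), 88.56676483154297)
side tab S -272.7 -261.4 C [504.7 523.3] z 0.0866 plate ((516.5465087890625, -267.2370910644531), (38.03620910644531, 13.141287803649902), 1.6212669610977173)
n 15 from [ 0.5713 -0.1428  0.134 ] d [ 65.1 375.3 -44. ] rv [-0.000e+00 -1.000e-03  1.795e+00]
[1.08, -2.3, 0.29, -0.0, -0.0, 0.12, 130, 0.8, -2.41, 0.29, -0.0, -0.0, 0.12, 130, 0.51, -2.49, 0.29, -0.0, -0.0, 0.12, 130, 0.21, -2.53, 0.29, -0.0, -0.0, 0.12, 130, -0.1, -2.54, 0.29, -0.0, -0.0, 0.12, 130]
[-0.4, -2.51, 0.29, -0.0, -0.0, 0.12, 130, -0.7, -2.44, 0.29, -0.0, -0.0, 0.12, 130, -0.98, -2.34, 0.29, -0.0, -0.0, 0.12, 130, -1.26, -2.21, 0.29, -0.0, -0.0, 0.12, 130, -1.51, -2.04, 0.29, -0.0, -0.0, 0.12, 130]
[-1.74, -1.85, 0.29, -0.0, -0.0, 0.12, 130, -1.95, -1.63, 0.29, -0.0, -0.0, 0.12, 130, -2.13, -1.38, 0.29, -0.0, -0.0, 0.12, 130, -2.28, -1.12, 0.29, -0.0, -0.0, 0.12, 130, -2.4, -0.84, 0.29, -0.0, -0.0, 0.12, 130]
```

View pics/wrist_pk.png

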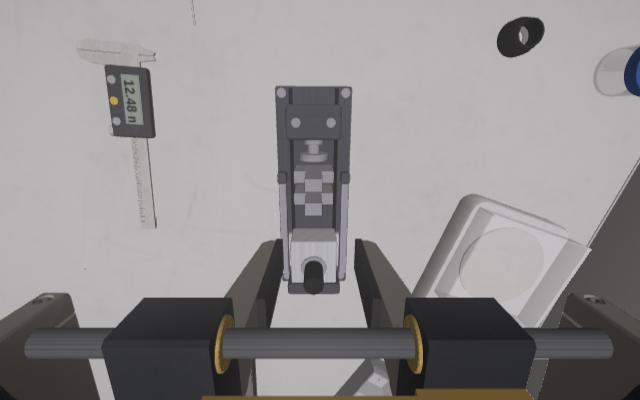

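Both spacers stand upright and square (plates near (313,178) and (313,200) px). For the third I take spacer C.

```bash
python3 -c "
from plan import *
a=plan([.4937,.2410,.09],1.738-np.pi,130)"
```

```text
n 14 from [ 0.5713 -0.1428  0.134 ] d [-77.6 383.8 -44. ] rv [-0.000e+00 -1.000e-03  1.672e+00]
[0.19, -2.79, 0.31, -0.0, -0.0, 0.119, 130, -0.14, -2.79, 0.31, -0.0, -0.0, 0.119, 130, -0.47, -2.76, 0.31, -0.0, -0.0, 0.119, 130, -0.8, -2.68, 0.31, -0.0, -0.0, 0.119, 130, -1.11, -2.57, 0.31, -0.0, -0.0, 0.119, 130]
[-1.41, -2.42, 0.31, -0.0, -0.0, 0.119, 130, -1.69, -2.23, 0.31, -0.0, -0.0, 0.119, 130, -1.94, -2.01, 0.31, -0.0, -0.0, 0.119, 130, -2.17, -1.77, 0.31, -0.0, -0.0, 0.119, 130, -2.36, -1.5, 0.31, -0.0, -0.0, 0.119, 130]
[-2.52, -1.2, 0.31, -0.0, -0.0, 0.119, 130, -2.65, -0.9, 0.31, -0.0, -0.0, 0.119, 130, -2.74, -0.57, 0.31, -0.0, -0.0, 0.119, 130, -2.79, -0.24, 0.31, -0.0, -0.0, 0.119, 130]
```

Request:
step_arm(plan=[0.19, -2.79, 0.31, 0, 0, 0.119, 130, -0.14, -2.79, 0.31, 0, 0, 0.119, 130, -0.47, -2.76, 0.31, 0, 0, 0.119, 130, -0.8, -2.68, 0.31, 0, 0, 0.119, 130, -1.11, -2.57, 0.31, 0, 0, 0.119, 130])

```text
t: 21.3
tcp_pos: [0.5413, -0.0042, 0.1158]
ee_rot: [-3.098, 0.521, 0.007]
force: [-0.1, 0.6, 0.0]
grip_width: 0.045
```

Request:
step_arm(plan=[-1.41, -2.42, 0.31, 0, 0, 0.119, 130, -1.69, -2.23, 0.31, 0, 0, 0.119, 130, -1.94, -2.01, 0.31, 0, 0, 0.119, 130, -2.17, -1.77, 0.31, 0, 0, 0.119, 130, -2.36, -1.5, 0.31, 0, 0, 0.119, 130])

```text
t: 21.72
tcp_pos: [0.5131, 0.1326, 0.1004]
ee_rot: [2.808, -1.405, -0.006]
force: [-0.1, -0.4, -0.5]
grip_width: 0.0453
```

Request:
step_arm(plan=[-2.52, -1.2, 0.31, 0, 0, 0.119, 130, -2.65, -0.9, 0.31, 0, 0, 0.119, 130, -2.74, -0.57, 0.31, 0, 0, 0.119, 130, -2.79, -0.24, 0.31, 0, 0, 0.119, 130, 0, 0, 0, 0, 0, 0, 130])

```text
t: 22.13
tcp_pos: [0.489, 0.2442, 0.0874]
ee_rot: [2.401, -2.021, -0.007]
force: [0.0, -0.3, -0.3]
grip_width: 0.0448
```

Request:
step_arm(plan=[0, 0, 0, 0, 0, 0, 130, 0, 0, 0, 0, 0, 0, 130, 0, 0, 0, 0, 0, 0, 130])

```text
t: 22.38
tcp_pos: [0.4925, 0.2398, 0.0899]
ee_rot: [2.404, -2.021, -0.001]
force: [0.5, 0.4, 0.4]
grip_width: 0.045
```

```bash
python3 -c "
from plan import *
a=plan([.4937,.2410,.026],1.738-np.pi,130,n=3)"
```

```text
n 3 from [0.4925 0.2398 0.0899] d [  1.2   1.2 -63.9] rv [ 0.001 -0.     0.006]
[-0.03, -0.05, 2.13, 0.0, -0.0, 0.002, 130, -0.03, -0.05, 2.13, 0.0, -0.0, 0.002, 130, -0.03, -0.05, 2.13, 0.0, -0.0, 0.002, 130]
```

Request:
step_arm(plan=[-0.03, -0.04, 2.12, 0, 0, 0.002, 130, -0.03, -0.04, 2.12, 0, 0, 0.002, 130, -0.03, -0.04, 2.12, 0, 0, 0.002, 130, 0, 0, 0, 0, 0, 0, 130, 0, 0, 0, 0, 0, 0, 180])

```text
t: 22.8
tcp_pos: [0.4929, 0.2408, 0.0261]
ee_rot: [2.396, -2.028, -0.003]
force: [1.5, 0.3, -0.0]
grip_width: 0.0406
```

Request:
step_arm(plan=[0, 0, 0, 0, 0, 0, 255, 0, 0, 0, 0, 0, 0, 255, 0, 0, 0, 0, 0, 0, 255, 0, 0, 0, 0, 0, 0, 255, 0, 0, 0, 0, 0, 0, 255])

```text
t: 23.22
tcp_pos: [0.4947, 0.2421, 0.0282]
ee_rot: [-2.398, 2.027, -0.002]
force: [0.1, -0.3, 3.4]
grip_width: 0.0156
```

Run:
```python
from plan import *
o=get_obs();p=o['tcp_pos'];M=R.from_rotvec(o['ee_rot']).as_matrix();print(o['grip_width'])
p=np.array([p[0],p[1],p[2]+.105])
a=plan([*fx(514.4,-310),p[2]],YAW,255,frm=(p,M),n=14)
```

```text
0.0156347213823744
n 14 from [0.4947 0.2421 0.1332] d [  82.7 -407.4    0. ] rv [-0.002 -0.002 -1.667]
[2.97, -0.1, 0.0, -0.0, -0.0, -0.119, 255, 2.96, 0.25, 0.0, -0.0, -0.0, -0.119, 255, 2.91, 0.6, -0.0, -0.0, -0.0, -0.119, 255, 2.81, 0.95, -0.0, -0.0, -0.0, -0.119, 255, 2.68, 1.27, -0.0, -0.0, -0.0, -0.119, 255]
[2.51, 1.58, -0.0, -0.0, -0.0, -0.119, 255, 2.31, 1.87, -0.0, -0.0, -0.0, -0.119, 255, 2.07, 2.13, -0.0, -0.0, -0.0, -0.119, 255, 1.8, 2.36, -0.0, -0.0, -0.0, -0.119, 255, 1.51, 2.56, -0.0, -0.0, -0.0, -0.119, 255]
[1.19, 2.72, -0.0, -0.0, -0.0, -0.119, 255, 0.86, 2.84, -0.0, -0.0, -0.0, -0.119, 255, 0.52, 2.92, -0.0, -0.0, -0.0, -0.119, 255, 0.17, 2.96, -0.0, -0.0, -0.0, -0.119, 255]
```

Request:
step_arm(plan=[0, 0, -2.5, 0, 0, 0, 255, 0, 0, -4, 0, 0, 0, 255, 0, 0, -4, 0, 0, 0, 255])

```text
t: 23.47
tcp_pos: [0.4918, 0.2416, 0.1317]
ee_rot: [2.396, -2.026, -0.004]
force: [1.7, -0.3, -0.6]
grip_width: 0.0158
```

Request:
step_arm(plan=[2.97, -0.1, 0, 0, 0, -0.119, 255, 2.96, 0.25, 0, 0, 0, -0.119, 255, 2.91, 0.6, 0, 0, 0, -0.119, 255, 2.81, 0.95, 0, 0, 0, -0.119, 255, 2.68, 1.27, 0, 0, 0, -0.119, 255])

```text
t: 23.88
tcp_pos: [0.5231, 0.0953, 0.1321]
ee_rot: [-2.892, 1.227, -0.0]
force: [-0.3, 0.7, -1.0]
grip_width: 0.0156
```

Request:
step_arm(plan=[2.51, 1.58, 0, 0, 0, -0.119, 255, 2.31, 1.87, 0, 0, 0, -0.119, 255, 2.07, 2.13, 0, 0, 0, -0.119, 255, 1.8, 2.36, 0, 0, 0, -0.119, 255, 1.51, 2.56, 0, 0, 0, -0.119, 255])

```text
t: 24.3
tcp_pos: [0.5526, -0.0504, 0.1319]
ee_rot: [-3.124, 0.326, 0.0]
force: [0.2, 0.3, -0.6]
grip_width: 0.0152
```

Request:
step_arm(plan=[1.19, 2.72, 0, 0, 0, -0.119, 255, 0.86, 2.84, 0, 0, 0, -0.119, 255, 0.52, 2.92, 0, 0, 0, -0.119, 255, 0.17, 2.96, 0, 0, 0, -0.119, 255, 0, 0, 0, 0, 0, 0, 255])

```text
t: 24.72
tcp_pos: [0.5767, -0.1705, 0.1321]
ee_rot: [3.112, 0.412, 0.001]
force: [-0.1, 0.5, -0.8]
grip_width: 0.0158
```

Request:
step_arm(plan=[0, 0, 0, 0, 0, 0, 255, 0, 0, 0, 0, 0, 0, 255, 0, 0, 0, 0, 0, 0, 255, 0, 0, 0, 0, 0, 0, 255])

```text
t: 25.05
tcp_pos: [0.5761, -0.1641, 0.132]
ee_rot: [-3.114, -0.412, 0.0]
force: [-0.4, -0.2, -0.0]
grip_width: 0.0159
```

Run:
```python
from plan import *
st()
a=plan([*fx(514.4,-311),.038],YAW,255,n=4)
```

```text
t 25.05
tcp_pos [ 0.5761 -0.1641  0.132 ]
ee_rot [-3.1141e+00 -4.1170e-01  4.0000e-04]
force [-0.404  -0.1506 -0.0297]
grip_width 0.0159
n 4 from [ 0.5761 -0.1641  0.132 ] d [  1.6  -2.2 -94. ] rv [-0.     0.    -0.001]
[0.02, 0.06, 2.35, -0.0, 0.0, -0.0, 255, 0.02, 0.06, 2.35, -0.0, 0.0, -0.0, 255, 0.02, 0.06, 2.35, -0.0, 0.0, -0.0, 255, 0.02, 0.06, 2.35, -0.0, 0.0, -0.0, 255]
```

Request:
step_arm(plan=[0.02, 0.03, 2.35, 0, 0, 0, 255, 0.02, 0.03, 2.35, 0, 0, 0, 255, 0.02, 0.03, 2.35, 0, 0, 0, 255, 0.02, 0.03, 2.2, 0, 0, 0, 255, 0, 0, 0, 0, 0, 0, 255])

```text
t: 25.47
tcp_pos: [0.5753, -0.1641, 0.036]
ee_rot: [-3.111, -0.411, 0.006]
force: [-0.5, 0.3, -1.5]
grip_width: 0.0162
```

Request:
step_arm(plan=[0, 0, 0, 0, 0, 0, 255, 0, 0, 0, 0, 0, 0, 255, 0, 0, 0, 0, 0, 0, 255])

```text
t: 25.72
tcp_pos: [0.5783, -0.1665, 0.0412]
ee_rot: [3.113, 0.411, 0.003]
force: [0.1, -0.1, -1.0]
grip_width: 0.016
```

Request:
step_arm(plan=[0, 0, 0.3, 0, 0, 0, 255, 0, 0, 0.2, 0, 0, 0, 255, 0, 0, 0, 0, 0, 0, 255, 0, 0, 0, 0, 0, 0, 255])

```text
t: 26.05
tcp_pos: [0.5773, -0.1663, 0.0346]
ee_rot: [-3.115, -0.41, 0.0]
force: [-0.4, -0.4, -0.6]
grip_width: 0.0155
```

Request:
step_arm(plan=[0, 0, 0.05, 0, 0, 0, 255, 0, 0, 0, 0, 0, 0, 200, 0, 0, 0, 0, 0, 0, 180, 0, 0, 0, 0, 0, 0, 150, 0, 0, 0, 0, 0, 0, 130])

```text
t: 26.47
tcp_pos: [0.5773, -0.1663, 0.034]
ee_rot: [3.115, 0.41, -0.0]
force: [0.1, -0.5, 0.2]
grip_width: 0.0374
```

Request:
step_arm(plan=[0, 0, -2.0, 0, 0, 0, 130, 0, 0, -4, 0, 0, 0, 130, 0, 0, -4, 0, 0, 0, 130, 0, 0, 0, 0, 0, 0, 130, 0, 0, 0, 0, 0, 0, 130])

```text
t: 26.88
tcp_pos: [0.5796, -0.1674, 0.1375]
ee_rot: [3.111, 0.41, 0.009]
force: [0.5, 0.0, -1.3]
grip_width: 0.0451
```

```bash
python3 pack.py;  python3 -c "
from plan import *
from meas import meas
a=plan([*fx(514.3,-366),.08],YAW,130)
for n in ['wrist','side']: meas(n)"
```

```text
t 26.8833
tcp_pos [ 0.5796 -0.1674  0.1375]
ee_rot [3.1107 0.4099 0.0089]
force [ 0.493   0.0475 -1.3231]
grip_width 0.0451
wrist tab S -318.9 -306.5 C [506.8 522. ] z 0.0877 plate ((514.3795776367188, -312.1905212402344), (11.955184936523438, 39.04359436035156), 89.8118896484375)
wrist tab S -294.6 -282.5 C [507.1 521.8] z 0.0879 plate ((513.9888305664062, -288.47222900390625), (39.11824417114258, 12.363337516784668), 0.1767105609178543)
wrist tab S -271.9 -260.2 C [506.5 521.7] z 0.0879 plate ((514.4725952148438, -265.998779296875), (11.8136568069458, 39.156986236572266), 89.88021850585938)
scene tab S -318.2 -306.5 C [505.5 520.8] z 0.0873 plate ((512.5106811523438, -312.5328674316406), (40.708641052246094, 11.880009651184082), 0.2623271942138672)
scene tab S -294.4 -282.4 C [504.7 521.1] z 0.0877 plate ((512.5232543945312, -289.10186767578125), (11.314155578613281, 39.61027526855469), 87.94622802734375)
scene tab S -272.6 -259.9 C [505.6 522.1] z 0.0875 plate ((512.5106201171875, -265.9930114746094), (38.3134880065918, 12.14618968963623), 0.03691141679883003)
side tab S -319.2 -3
[... 1866 characters left out ...]
).round(1) if m.sum() else '')
                         ~~~~~~~~~~~~~^^^^^^^^^^^^^^^^
    return _quantile_unchecked(
        a, q, axis, out, overwrite_input, method, keepdims, weights)
    return _ureduce(a,
                    func=_quantile_ureduce_func,
    ...<5 lines>...
                    overwrite_input=overwrite_input,
                    method=method)
    r = func(a, **kwargs)
    result = _quantile(arr,
                       quantiles=q,
    ...<2 lines>...
                       out=out,
                       weights=wgt)
    slices_having_nans = np.isnan(arr[-1, ...])
                                  ~~~^^^^^^^^^
IndexError: index -1 is out of bounds for axis 0 with size 0
```

View pics/wrist_pk.png

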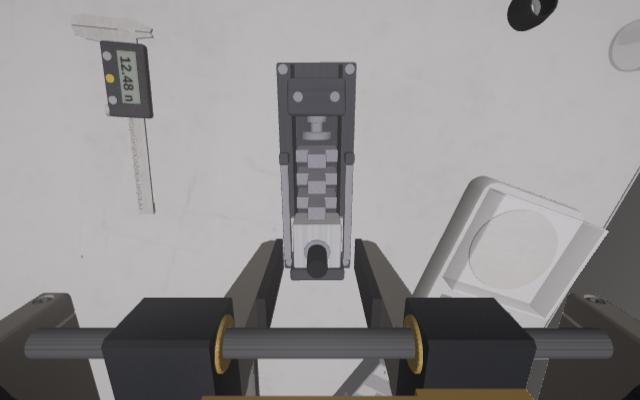

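Three spacers stand upright, square and centred (plates at (317,155), (317,180) and (317,204) px), with the carriage at the back. I regrip the knob.

Request:
step_arm(plan=[0.04, 1.86, 1.74, 0, 0, 0, 130, 0.04, 1.86, 1.74, 0, 0, 0, 130, 0.04, 1.86, 1.74, 0, 0, 0, 130, 0, 0, 0, 0, 0, 0, 130, 0, 0, 0, 0, 0, 0, 130])

```text
t: 27.45
tcp_pos: [0.591, -0.2192, 0.0789]
ee_rot: [-3.111, -0.408, 0.007]
force: [-0.0, 1.7, -0.2]
grip_width: 0.0448
```

Request:
step_arm(plan=[0, 0, 0, 0, 0, 0, 130, 0, 0, 0, 0, 0, 0, 130])

```text
t: 27.62
tcp_pos: [0.5932, -0.2192, 0.0825]
ee_rot: [3.114, 0.411, 0.001]
force: [-0.0, -0.5, 0.9]
grip_width: 0.0448
```

```bash
python3 -c "
from plan import *
a=plan([*fx(514.3,-366),.034],YAW,130,n=3)"
```

```text
n 3 from [ 0.5932 -0.2192  0.0825] d [ -1.3  -0.2 -48.5] rv [ 0.    -0.001 -0.001]
[-0.05, -0.0, 1.62, 0.0, -0.0, -0.0, 130, -0.05, -0.0, 1.62, 0.0, -0.0, -0.0, 130, -0.05, -0.0, 1.62, 0.0, -0.0, -0.0, 130]
```

Request:
step_arm(plan=[-0.03, 0, 1.6, 0, 0, 0, 130, -0.03, 0, 1.6, 0, 0, 0, 130, -0.03, 0, 1.6, 0, 0, 0, 130, 0, 0, 0, 0, 0, 0, 130, 0, 0, 0, 0, 0, 0, 180])

```text
t: 28.03
tcp_pos: [0.5918, -0.2192, 0.034]
ee_rot: [-3.114, -0.411, 0.001]
force: [-0.3, 0.2, 0.1]
grip_width: 0.0404
```

Request:
step_arm(plan=[0, 0, 0, 0, 0, 0, 255, 0, 0, 0, 0, 0, 0, 255, 0, 0, 0, 0, 0, 0, 255, 0, 0, 0, 0, 0, 0, 255, 0, 0, 0, 0, 0, 0, 255], grip_force=40)

```text
t: 28.45
tcp_pos: [0.5926, -0.2207, 0.0354]
ee_rot: [3.113, 0.41, 0.001]
force: [-3.0, 0.8, 6.3]
grip_width: 0.0192
```

Request:
step_arm(plan=[0, -0.4, 0, 0, 0, 0, 255, 0, -0.5, 0, 0, 0, 0, 255, 0, -0.5, 0, 0, 0, 0, 255, 0, -0.5, 0, 0, 0, 0, 255, 0, -0.5, 0, 0, 0, 0, 255])

```text
t: 28.87
tcp_pos: [0.5864, -0.198, 0.0353]
ee_rot: [3.112, 0.41, 0.002]
force: [-3.1, -2.6, 6.0]
grip_width: 0.019
```

Request:
step_arm(plan=[0, -0.4, 0, 0, 0, 0, 255, 0, -0.4, 0, 0, 0, 0, 255, 0, -0.4, 0, 0, 0, 0, 255, 0, -0.4, 0, 0, 0, 0, 255, 0, -0.3, 0, 0, 0, 0, 255])

```text
t: 29.28
tcp_pos: [0.5815, -0.1799, 0.0353]
ee_rot: [3.112, 0.41, 0.002]
force: [-2.3, -4.3, 6.7]
grip_width: 0.019
```

```bash
python3 pack.py; python3 -c "
from plan import *
t=np.array(get_obs()['tcp_pos']);print(t[:2]@ux*1000,t[:2]@uy*1000)"
```

```text
t 29.2833
tcp_pos [ 0.5815 -0.1799  0.0353]
ee_rot [3.1115e+00 4.1020e-01 1.8000e-03]
force [-2.3056 -4.319   6.6888]
grip_width 0.019
wrist tab S -331.9 -313.4 C [503.3 524.5] z 0.0911 plate ((514.2576293945312, -316.8399353027344), (50.028968811035156, 12.962644577026367), 0.4979734718799591)
wrist tab S -293.8 -257.8 C [506.6 521.8] z 0.0879 plate ((514.5278930664062, -277.31231689453125), (49.419532775878906, 38.99937057495117), 0.02429707907140255)
scene tab S -267.9 -257.5 C [505.4 520.8] z 0.0876 plate ((499.8320617675781, -264.085693359375), (14.57684326171875, 13.540853500366211), 3.033581495285034)
side tab S -317.1 -315.0 C [504.6 520.1] z 0.089 plate ((515.1756591796875, -315.9739685058594), (7.484002113342285, 48.032962799072266), 89.38516998291016)
side tab S -294.2 -257.8 C [506.1 522.8] z 0.0873 plate ((517.9860229492188, -277.6000671386719), (38.53113555908203, 42.389495849609375), 8.64821720123291)
514.5681680507906 -324.5557955937786
```

View pics/wrist_pk.png

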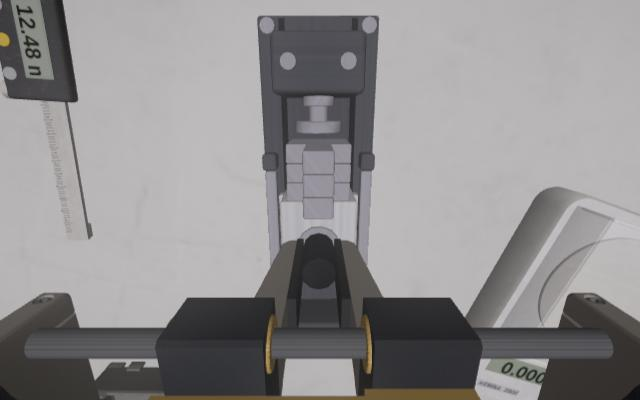

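The pack is closed up, upright and centred (tabs at 303–335 × 150–218 px), about 6 mm from the plunger. I press home.

Request:
step_arm(plan=[0, -0.35, 0, 0, 0, 0, 255, 0, -0.35, 0, 0, 0, 0, 255, 0, -0.35, 0, 0, 0, 0, 255, 0, -0.35, 0, 0, 0, 0, 255, 0, -0.3, 0, 0, 0, 0, 255], grip_force=55)

```text
t: 29.85
tcp_pos: [0.5777, -0.1655, 0.0354]
ee_rot: [3.108, 0.41, 0.003]
force: [-0.8, -10.0, 2.5]
grip_width: 0.0187
```

Request:
step_arm(plan=[0, -0.2, 0, 0, 0, 0, 255, 0, -0.2, 0, 0, 0, 0, 255, 0, -0.2, 0, 0, 0, 0, 255, 0, 0, 0, 0, 0, 0, 255, 0, 0, 0, 0, 0, 0, 255])

```text
t: 30.27
tcp_pos: [0.577, -0.1629, 0.0355]
ee_rot: [3.103, 0.409, 0.006]
force: [1.8, -18.4, -3.3]
grip_width: 0.0189
```

```bash
cat > home.py <<'E'
from pack import *
o=st();t=np.array(o['tcp_pos']);print('tcp cs',t[:2]@ux*1000,t[:2]@uy*1000,'force along y',np.array(o['force'])[:2]@uy)
pack()
for n in ['wrist','side','scene']:
    z=np.load(f'/tmp/{n}.npz');P=z['P'].reshape(-1,3);C=P[:,:2]@ux*1000;S=P[:,:2]@uy*1000;Z=P[:,2]
    m=((abs(C-514)>21)&(abs(C-514)<24))&(S>-320)&(S<-250)&(Z>.0505)&(Z<.0575)
    if m.sum(): print(n,'carr front',np.percentile(S[m],[97,99,100]).round(1))
E
python3 home.py
```

```text
t 30.2667
tcp_pos [ 0.577  -0.1629  0.0355]
ee_rot [3.1029 0.4087 0.0061]
force [  1.7837 -18.3674  -3.3002]
grip_width 0.0189
tcp cs 514.6564412604179 -307.53450348377413 force along y -18.19808076523506
wrist tab S -317.1 -295.9 C [503.4 524.6] z 0.0912 plate ((514.2323608398438, -299.64971923828125), (49.99365234375, 13.395719528198242), 0.08733783662319183)
wrist tab S -276.3 -240.1 C [506.6 521.7] z 0.0879 plate ((514.2027587890625, -258.3573303222656), (48.792423248291016, 41.83235168457031), 0.08281850069761276)
scene tab S -246.0 -239.9 C [505.8 521. ] z 0.088 plate ((501.1889343261719, -243.40928649902344), (16.250301361083984, 10.301192283630371), 2.778989553451538)
side tab S -299.0 -297.3 C [504.5 513.2] z 0.0873 plate ((513.9575805664062, -298.4865417480469), (48.65211486816406, 6.982882022857666), 0.4162735342979431)
side tab S -277.1 -241.3 C [505.1 522.8] z 0.0871 plate ((518.5546264648438, -260.1141662597656), (37.234962463378906, 41.35608673095703), 6.605970859527588)
wrist carr front [-276.5 -276.3 -276.2]
side carr front [-258.  -255.5 -254.3]
scene carr front [-272.5 -260.5 -254.3]
```

View pics/wrist_pk.png

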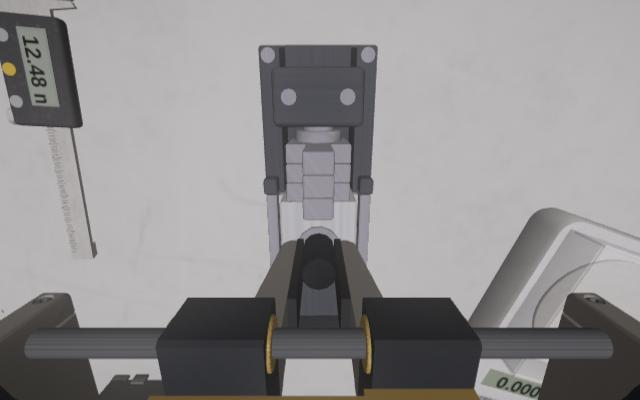

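It's home: the face is at -276.3 (empty home was -276.1) and the plunger is pushed in about 11.4 mm. I add a little preload and check the hold is steady.

Request:
step_arm(plan=[0, -0.2, 0, 0, 0, 0, 255, 0, 0, 0, 0, 0, 0, 255, 0, 0, 0, 0, 0, 0, 255, 0, 0, 0, 0, 0, 0, 255])

```text
t: 30.75
tcp_pos: [0.577, -0.1629, 0.0355]
ee_rot: [3.1, 0.408, 0.008]
force: [3.1, -24.4, -6.3]
grip_width: 0.0189
```

Request:
step_arm(plan=[0, 0, 0, 0, 0, 0, 255, 0, 0, 0, 0, 0, 0, 255, 0, 0, 0, 0, 0, 0, 255, 0, 0, 0, 0, 0, 0, 255, 0, 0, 0, 0, 0, 0, 255])

```text
t: 31.17
tcp_pos: [0.577, -0.1629, 0.0355]
ee_rot: [3.1, 0.408, 0.008]
force: [3.3, -24.5, -6.8]
grip_width: 0.0191
```

```bash
python3 home.py
```

```text
t 31.1667
tcp_pos [ 0.577  -0.1629  0.0355]
ee_rot [3.0998 0.408  0.0076]
force [  3.3119 -24.5032  -6.8255]
grip_width 0.0191
tcp cs 514.6707450823549 -307.53568059150183 force along y -24.520102162892673
wrist tab S -316.8 -295.6 C [503.5 524.8] z 0.0912 plate ((514.2617797851562, -299.43115234375), (13.956557273864746, 49.9046630859375), 89.62139129638672)
wrist tab S -276.0 -240.0 C [506.5 521.7] z 0.0879 plate ((514.2093505859375, -258.1415710449219), (48.658084869384766, 41.64179229736328), 0.00043957660091109574)
scene tab S -245.5 -239.6 C [505.5 520.1] z 0.0868 plate ((501.6629943847656, -243.66111755371094), (18.25482177734375, 9.758018493652344), 10.131104469299316)
side tab S -276.4 -241.0 C [505.6 524. ] z 0.0873 plate ((519.34375, -259.01129150390625), (36.326873779296875, 42.69181823730469), 5.233479022979736)
wrist carr front [-276.5 -276.2 -275.9]
side carr front [-269.1 -262.8 -259.6]
scene carr front [-267.6 -266.1 -265.4]
```

View pics/side_pk.png

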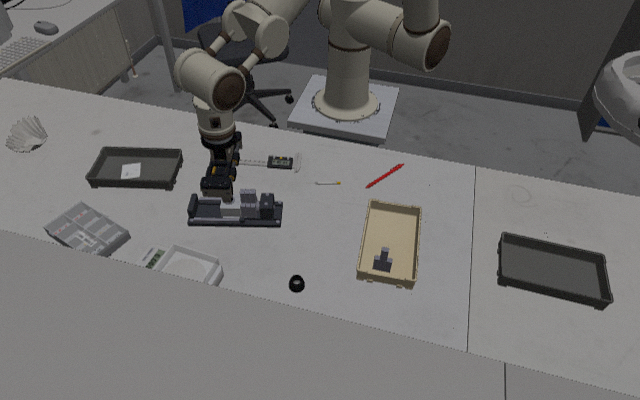

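The side view shows the carriage home against the pack at (250, 205) px and the unused spacer in the tray at (383, 262) px. The caliper, screwdriver and loupe are where they were. The hold is steady, so I hand in.

```bash
python3 -c "
from h import *
ticket.close_job(); st()"
```

```text
the job is handed in; nothing more can be done
the job is handed in; nothing more can be done
```

The carriage is held fully home by its knob against a pack of three spacers, with the fourth left in the tray. I handed the job in at about 31 s of the 72 s allowed; no verdict is reported.

**Choosing three:** I drew the carriage to its back stop, then slid it home empty and felt the hard stop. The gap to the plunger there measured 24.4 mm in all three cameras. Two spacers (24 mm) would not reach the plunger, so I used three. I drew the carriage back again, stood the spacers on the bed and closed it up.

**Last checks, holding still:**
- **Carriage:** its face was within about 0.3 mm of the empty home position.
- **Plunger:** it was pushed in about 11.5 mm, which by the given spring figures is roughly 7.5 N. I did not measure the force on the spacers themselves.
- **Grip:** the knob was held steadily at 19 mm opening, with about 24.5 N measured along the slide.
- **Spacers:** the pack stood upright, square and centred within about 1 mm, clear of the fingers.
- **Other objects:** the caliper, loupe and screwdriver showed no visible movement.

**What disagreed:**
- **Finger length:** the finger tips really end about 29 mm short of the reported TCP. My first grip therefore closed on top of the knob with about 7 N, without harm. I corrected every later height for this.
- **Final side and scene views:** their automatic readings of the carriage face were spoiled because the arm and pack blocked the view. The home figure rests on the wrist camera and the arm position, which agree.

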